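# Clamp a square tube in the welding fixture with a snap-over toggle

## Robot

A 6-joint arm with a two-finger parallel gripper is mounted at the origin on the work surface. World frame = base frame: x ahead of the robot, y to its left, z up, the work surface at z = 0. Lengths are in m, angles in rad, forces in N, time in s.
With the tool pointing down it reaches from about 0.275 to 0.825 m from the base axis. Payload 4.9 kg.
Tool frame: the origin (TCP) lies at the very end of the fingers, on their centre line; the grasp point (between the pads) lies 19 mm behind it; x points along the fingers, y is the direction in which the jaws open and shut, and the axes are right-handed (so a half turn about x gives the same grasp; the last joint's range is limited). The gripper opens to 85 mm and grips with 20 to 120 N. Pads are 22 mm wide; open, the fingers measure 114 mm over their backs; the gripper's body (76 mm by 85 mm) begins 54 mm behind the grasp point. The pads swing forward as they close: fully open they stand 13 mm farther back than shut.
Start: joints at [-1.345, 0.326, -0.193, 1.052, 0, 1.437], TCP at [0.194, -0.515, 0.205] pointing down, gripper open.
Joint ranges: [-2.65, 2.65], [-0.97, 1.79], [-1.3, 1.35], [-1.93, 2.1], [-1.47, 1.37], [-3.14, 3.14]. Speed limits (rad/s): [2.57, 2.57, 3.14, 3.14, 3.14, 3.14].

## Interface

Orientations are given as a unit quaternion [w, x, y, z].
In Python, from cell import env gives the robot as it stands.
- The arm moves only by the tool drive_tool, never from a script. Its arguments are lists of equal length, an entry for each row: "linear": the shift along the tool's x, y, z in mm, a list of three; "yaw": the turn about the tool's x in degrees; "grip": the gripper's target within -1 to 1 (fully open at 1, half-way at 0, shut at -1). A call has 1 to 10 rows; each row is the pose to reach, as a shift and turn from the pose measured when the call began, along the tool's axes at that moment; what a row does not reach only later rows make up. A row lasts 1/10 s, in which the tool goes at most 50 mm and 8.59 degrees, less where a joint would pass 70% of its speed; a pose out of reach is approached as far as the arm can. A call with a gripper value outside its range is refused whole. The fingers move at their own pace and stop on an object; "grip_force" is the grip in N (left out, the last holds). Time passes only in rows, so rows that repeat a pose let the fingers close. It gives the time, the measured TCP pose, the force and the opening at its end, in the units of the state.
- env.get_obs(): the state, without advancing time (a new reading comes with each control period).
- env.camera(name): name is "scene" or "top"; returns (picture, depth): 420x560x3 uint8, red, green, blue; 420x560 float32, m along the optical axis (not along the pixel's ray), 0 where there is no reading.
- env.calibration(name): a dict with "fx", "fy", "cx", "cy" (pixels), "dist_coeffs" ([k1, k2, p1, p2, k3] as OpenCV has them; the pictures are not rectified), "T" (4x4, takes a point from camera to world coordinates). Camera axes: x right, y down, z forward; pixel columns grow to the right and rows downward; lengths in m; the calibration is good to about 2 mm. A picture is of the moment at which its call begins. calibration takes no time and is no camera call.
- env.hand_in(): hands the job in, once; it reports no verdict.
The state is a dict: "time_s": time; "joints": joint angles; "dq": joint speeds; "joint_torque": joint torques, N m; "tcp_pos": TCP position; "tool_rot": TCP orientation; "contact_force": force on the tool from outside, world axes, zero at the start; "torque": the same for the moment, N m; "finger_gap": finger opening in m.
Only numpy, scipy, OpenCV 4.12 (cv2) and the standard library are available. Lean on these libraries where they do the work, as an engineer would, in place of code of your own. Each camera call takes 0.05 s, during which the arm holds its last target.

## Task

Push the loose square steel tube home into the corner of the blue welding fixture, flat along the fence and up against the end stop, keeping it down on the table; then flip the orange-knobbed toggle switch over its centre until it clicks over, so that the powered clamp comes down and holds the tube. Leave the green-knobbed switch off and do not disturb the other things lying on the table.

Things in the scene. Friction and masses are not known exactly. Their poses are not given: they have to be found in the camera images.
- fixture: Blue fence and end stop fixed to the table, both 34 mm high, 25 thick, making an inner corner. Origin: that corner, on the table. x points into the fence, y along it to the end stop, z up. Fence face: plane x = 0, y from -220 mm to 0. Stop face: plane y = 0, x from -50 to 0. The tube belongs at x < 0, y < 0, its centre at x = -20, y = -90 mm when home.
- clamp_arm (a point): Free end of the grey arm that overhangs the tube's place, underside: at x = -38, y = -40, z = 130 mm in the fixture's frame. The arm is 34 mm wide, 30 high and comes from a grey tower, 45 x 45 x 160 mm, behind the fence. Under it hangs the clamp cylinder, 34 mm across, down to z = 115 mm; then the rod and pad.
- clamp_pad: Round orange clamp pad, 26 mm across, 12 mm thick, under the fixture's overhanging arm, at x = -20, y = -40 mm in the fixture's frame; origin at its middle, about 62 mm above the table when open (underside 56 mm). A sprung ram drives it down on the tube with about 6 N once the orange switch is over; it cannot usefully be moved by hand.
- tube: Loose square steel tube lying on the table, light grey with dark ends, 40 x 40 mm and 180 mm long, 0.3 to 0.6 kg. Its y runs along its length. Origin at the centre of its underside. It slides on the table.
- tube_mid (a point): The centre of the tube, 20 mm above its underside.
- clamp_box: Grey switch box of the clamp, fixed to the table, 130 (x) x 90 (y) x 45 mm high; origin at the centre of its underside. The lever turns about an axis along the box's y, 50 mm above the table over the origin; it leans towards the box's -x when off and towards +x when on.
- clamp_switch_tip (a point): Centre of the orange ball knob (28 mm across) at the end of the clamp's lever, a steel rod 12 mm thick; 85 mm from the lever's axis. Off: 41 mm to the -x side of the axis and 125 mm above the table.
- clamp_switch (a joint): Angle of the orange-knobbed lever: 0 = off (leaning to the box's -x), 0.5 = upright centre, 1.0 = on (leaning to the box's +x). A spring drives it away from the centre to either end stop: about 5 N at the knob starts it, less and less is needed up to the centre, beyond which it snaps over by itself.
- fan_box: The same box for the fume fan's switch; the two boxes may change places.
- fan_switch_tip (a point): Centre of the green ball knob on the fan's lever, the same size as the orange one.
- fan_switch (a joint): Angle of the green-knobbed lever, 0 = off; stays off.
- spray_can: Bystander: upright steel spray can with a yellow band, 58 mm across, 130 mm tall, origin at the centre of its underside.
- hammer: Bystander: hammer, 260 mm long, lying flat, wooden handle; origin on the table under its middle.
- weld_magnet: Bystander: flat red square block (welding magnet), 90 x 90 x 18 mm, origin at the centre of its underside.
- angle_offcut: Bystander: offcut of dark steel angle, 130 x 40 x 40 mm, long side along its x; origin at the centre of its underside.
- grind_disc: Bystander: brown grinding disc lying flat, 116 mm across, 8 mm thick, origin at the centre of its underside.
- wrench: Bystander: steel wrench, 180 mm long, lying flat; origin on the table under its middle.
- marker_cup: Bystander: empty blue plastic cup, 70 mm across, 70 mm tall, origin at the centre of its underside.
There are look-alikes about, which are no part of the job. What is shaped like the clamp_box but pink or purple is not meant.

How it is judged:
On the way, in this order (a step that is already met when the one before it is completed fails the run):
1. the tube lies home in the corner of the fixture, the clamp's switch still off (x of tube_mid in the frame of fixture above -0.0235 m and y of tube_mid in the frame of fixture between -0.094 and -0.08 m and angle between the y axis of tube and the y axis of fixture, either way round below 0.025 rad and height (world z) of tube_mid below 0.025 m and value of joint clamp_switch below 0.2 rad), for 0.2 s.
2. the orange-knobbed switch is flipped over to on (value of joint clamp_switch above 0.9 rad), for 0.2 s.
At the end, for the whole second after the job is handed in: The tube lies at rest on the table, home in the corner: within 3.5 mm of the fence, within 4 mm of the end stop, parallel to the fence within 0.025 rad; the orange switch is fully over (above 0.9 rad), the clamp pad presses on the tube with more than 3 N, and the green switch is off (below 0.1 rad) (x of tube_mid in the frame of fixture above -0.0235 m and y of tube_mid in the frame of fixture between -0.094 and -0.08 m and angle between the y axis of tube and the y axis of fixture, either way round below 0.025 rad and height (world z) of tube_mid below 0.025 m and value of joint clamp_switch above 0.9 rad and value of joint fan_switch below 0.1 rad and contact force between clamp_pad and tube above 3 N and linear speed of tube below 0.01 m/s); the robot touches nothing.
It fails at once if the green-knobbed switch is flipped (value of joint fan_switch above 0.5 rad).
It fails at once if the tube is lifted off the table or tipped (height (world z) of tube_mid above 0.035 m).
It fails at once if another thing on the table is shifted by more than 30 mm or knocked over (distance of any of spray_can, hammer, weld_magnet, angle_offcut, grind_disc, wrench, marker_cup from where it was at the start of the episode above 0.03 m or angle between any of spray_can, marker_cup's own z axis and vertical above 0.5 rad).
It also fails if it takes over 59 s, if anything falls off the work surface, if the arm or the gripper's body presses on something with over 40 N, if the wrist force passes 120 N, or if a joint passes its speed limit or range.

## Working session

There is one attempt and no reset: what is moved stays moved. The work goes in short steps, Python scripts to look and compute and a tool call to move; the robot and the scene stay as the last step left them, time stands still between calls to the robot, and variables do not carry over. Pictures are saved under pics/ and viewed, and the job is handed in when it is done.

Besides the shell and the picture viewer there is one more tool, called after "Emit:" in YAML: its name, and indented under it one key for each argument. drive_tool: Moves the arm, as the interface text tells. Its arguments: {"type":"object","properties":{"linear":{"type":"array","items":{"type":"array","items":{"type":"number"}}},"yaw":{"type":"array","items":{"type":"number"}},"grip":{"type":"array","items":{"type":"number"}},"grip_force":{"type":"number"}},"required":["linear","yaw","grip"]}

```bash
ls; mkdir -p pics
python3 - <<'E'
from cell import env
import cv2,numpy as np
for n in("scene","top"):
    p,d=env.camera(n); np.savez(f"pics/{n}0.npz",p=p,d=d)
    cv2.imwrite(f"pics/{n}0.png",p[:,:,::-1]); c=env.calibration(n); print(n,{k:(np.round(v,4).tolist()) for k,v in c.items()})
o=env.get_obs();print({k:np.round(v,3).tolist() for k,v in o.items()})
E
```

```text
pics
scene {'fx': 470.2144, 'fy': 470.2144, 'cx': 278.7513, 'cy': 202.3555, 'dist_coeffs': [-0.0662, 0.0, 0.0, 0.0, 0.0], 'T': [[-0.856, 0.3545, -0.3763, 1.1142], [0.5165, 0.5546, -0.6524, 0.9623], [-0.0226, -0.7528, -0.6578, 1.1021], [0.0, 0.0, 0.0, 1.0]]}
top {'fx': 485.9071, 'fy': 485.9071, 'cx': 289.1741, 'cy': 206.8711, 'dist_coeffs': [-0.0884, 0.0, 0.0, 0.0, 0.0], 'T': [[0.0061, -0.9938, 0.1109, 0.3662], [-0.9999, -0.0071, -0.0082, -0.0192], [0.0089, -0.1108, -0.9938, 1.7138], [0.0, 0.0, 0.0, 1.0]]}
{'time_s': 0.1, 'joints': [-1.345, 0.327, -0.194, 1.052, 0.0, 1.437], 'dq': [0.001, -0.001, 0.001, 0.002, 0.001, -0.001], 'joint_torque': [0.001, -44.424, 26.304, 0.008, -0.0, 0.0], 'tcp_pos': [0.194, -0.514, 0.204], 'tool_rot': [-0.126, -0.696, -0.127, 0.696], 'contact_force': [-0.186, 0.122, 0.404], 'torque': [-0.001, 0.027, -0.034], 'finger_gap': 0.085}
```

View pics/scene0.png

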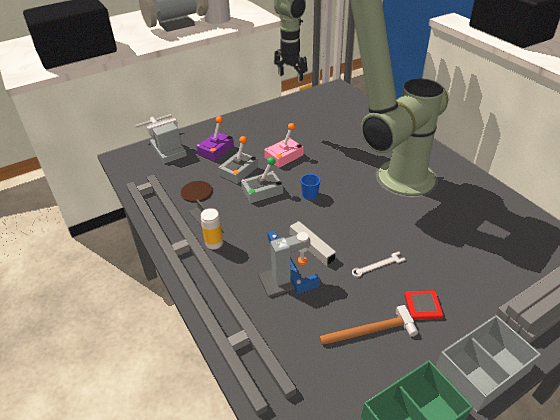

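View pics/top0.png

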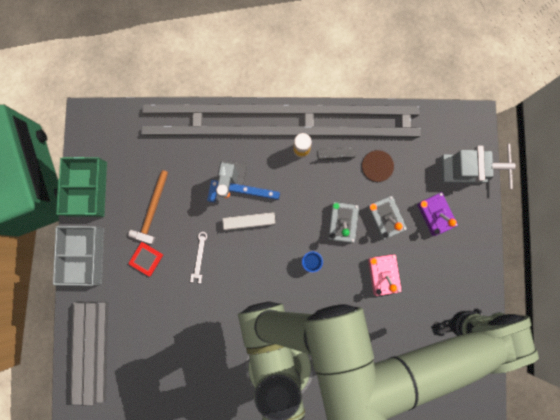

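The top view shows the tube at about (249,221), with the fixture fence at (250,190), its tower at (228,178) and its stop at about (213,192).

Boxes with levers that could be taken for the clamp box:
- Grey with an orange knob, at (388,217)
- Grey with a green knob (the fan), at (344,223)
- Pink, at (385,275)
- Purple, at (438,214)

Grey with orange matches the description. I'll check it in a close crop.

```bash
cat > h.py <<'E'
import numpy as np,cv2
from cell import env
def K(c): return np.array([[c["fx"],0,c["cx"]],[0,c["fy"],c["cy"]],[0,0,1]])
def ray(n,uv):
    c=env.calibration(n); T=np.array(c["T"])
    q=cv2.undistortPoints(np.array(uv,float).reshape(-1,1,2),K(c),np.array(c["dist_coeffs"]))[:,0]
    d=np.c_[q,np.ones(len(q))]@T[:3,:3].T
    return T[:3,3],d
def onz(n,uv,z):
    o,d=ray(n,uv); return o+d*((z-o[2])/d[:,2])[:,None]
def cloud(n,p,d):
    v,u=np.mgrid[:420,:560]; o,r=ray(n,np.c_[u.ravel(),v.ravel()])
    return (o+r*d.reshape(-1,1)).reshape(420,560,3)
def proj(n,P):
    c=env.calibration(n);T=np.linalg.inv(np.array(c["T"]))
    r,_=cv2.Rodrigues(T[:3,:3]); return cv2.projectPoints(np.array(P,float).reshape(-1,1,3),r,T[:3,3],K(c),np.array(c["dist_coeffs"]))[0][:,0]
E
python3 - <<'E'
import numpy as np,cv2
t=cv2.imread("pics/top0.png");s=cv2.imread("pics/scene0.png")
a=cv2.resize(t[150:240,195:295],(700,600)[:2],interpolation=cv2.INTER_CUBIC)[:,:]
a=cv2.resize(t[155:240,200:290],None,fx=6,fy=6,interpolation=cv2.INTER_CUBIC);cv2.imwrite("pics/c1.png",a)
a=cv2.resize(t[185:305,315:465],None,fx=5,fy=5,interpolation=cv2.INTER_CUBIC);cv2.imwrite("pics/c2.png",a)
a=cv2.resize(s[105:305,190:350],None,fx=3,fy=3,interpolation=cv2.INTER_CUBIC);cv2.imwrite("pics/c3.png",a)
E
```

```text
(no output)
```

View pics/c1.png

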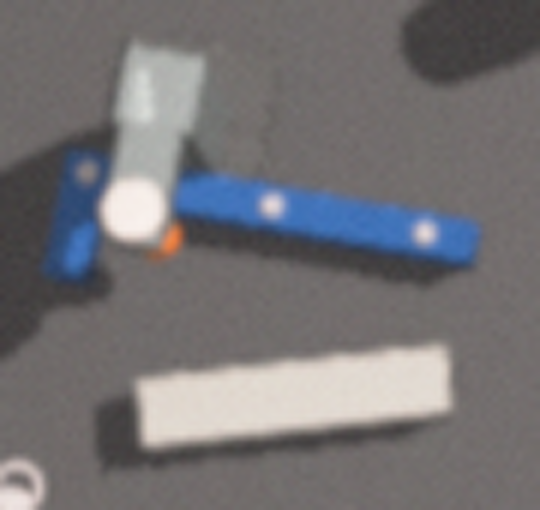

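View pics/c2.png

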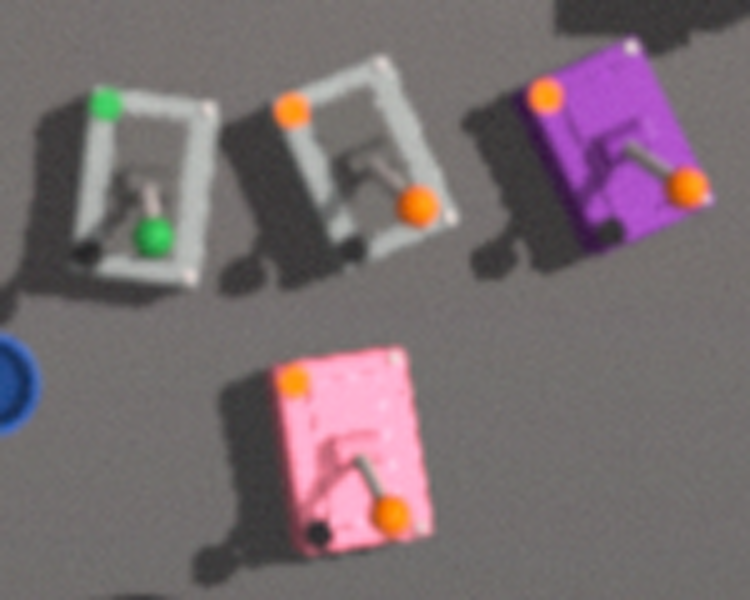

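View pics/c3.png

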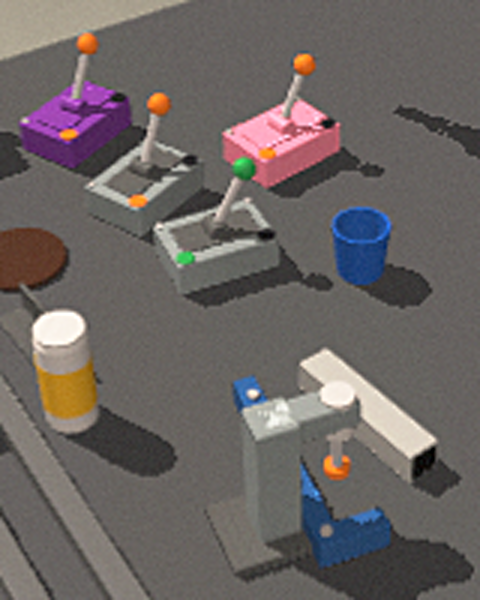

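Crop confirms it: grey box, orange lever knob at about top px (399,226), orange dot on its "on" side and black dot on the off side. Next I'll measure the geometry.

```bash
cat > m.py <<'E'
from h import *
def load(n,f): z=np.load(f); return z["p"],z["d"]
def rect(P):
    r=cv2.minAreaRect((P[:,:2]*1000).astype(np.float32)); return np.round(r[0],1),np.round(r[1],1),round(r[2],2)
E
python3 - <<'E'
from m import *
for n in("top","scene"):
    p,d=load(n,f"pics/{n}0.npz"); C=cloud(n,p,d); hsv=cv2.cvtColor(p,cv2.COLOR_RGB2HSV); H,S,V=cv2.split(hsv); z=C[...,2]
    print(n,"table z",np.median(z[(abs(C[...,0]-.4)<.3)&(abs(C[...,1])<.4)]))
    x,y=C[...,0],C[...,1]
    blue=(H>100)&(H<125)&(S>130)&(V>60)
    def big(m,minA=8):
        k,l,st,ce=cv2.connectedComponentsWithStats(m.astype(np.uint8))
        return [(l==i) for i in range(1,k) if st[i,4]>=minA]
    for name,m in dict(blue=blue,orange=(H>5)&(H<18)&(S>200)&(V>170),green=(H>50)&(H<75)&(S>150),).items():
        for b in big(m):
            Q=C[b]; 
            if abs(Q[:,0].mean()-.4)>.4: continue
            vv,uu=np.nonzero(b); print(name,"px",uu.mean().round(1),vv.mean().round(1),len(Q),"med",np.median(Q,0).round(3),"zmax",Q[:,2].max().round(3))
            if name=="blue" and len(Q)>60:
                t=Q[abs(Q[:,2]-.034)<.006]; print("   top",len(t), rect(t) if len(t)>5 else"")
    tub=(V>150)&(S<45)&(x>.2)&(x<.65)&(y>-.1)&(y<.25)
    for b in big(tub,100):
        Q=C[b]; t=Q[abs(Q[:,2]-.04)<.006]; print("tube",np.median(Q,0).round(3),len(t), rect(t) if len(t)>5 else"")
E
```

```text
top table z 0.005490878887442374
blue px 211.7 193.4 90 med [0.598 0.237 0.035] zmax 0.046
   top 77 (array([603. , 236.3]), array([22.9, 56. ]), 81.44)
blue px 252.8 191.0 287 med [0.608 0.093 0.034] zmax 1.714
   top 222 (array([609.7,  90. ]), array([172.5,  22.4]), 79.87)
blue px 311.8 261.6 333 med [ 0.363 -0.113  0.012] zmax 1.714
   top 26 (array([ 366.2, -113.2]), array([53.6, 52.7]), 26.93)
orange px 423.5 203.7 13 med [ 0.565 -0.499  0.049] zmax 0.054
orange px 372.8 206.9 13 med [ 0.554 -0.323  0.049] zmax 1.714
orange px 451.6 222.2 27 med [ 0.496 -0.567  0.139] zmax 0.146
orange px 397.6 225.8 27 med [ 0.482 -0.388  0.138] zmax 0.147
orange px 373.1 260.9 14 med [ 0.368 -0.321  0.049] zmax 0.055
orange px 392.5 287.4 30 med [ 0.282 -0.367  0.138] zmax 0.147
green px 335.6 205.6 13 med [ 0.556 -0.194  0.05 ] zmax 0.055
green px 345.3 232.3 31 med [ 0.461 -0.215  0.138] zmax 0.144
tube [0.612 0.18  0.163] 0 
tube [0.506 0.106 0.041] 528 (array([505.6, 107.1]), array([ 40.3, 180.3]), 6.91)
scene table z 0.0007089157295818715
blue px 309.8 186.0 407 med [ 0.37  -0.099  0.047
[... 199 characters left out ...]
ue px 303.2 281.0 431 med [0.622 0.243 0.031] zmax 1.102
   top 264 (array([605.9, 204.7]), array([103.4,  75.3]), 77.55)
orange px 218.8 119.4 27 med [ 0.499 -0.562  0.127] zmax 0.139
orange px 291.3 126.2 30 med [ 0.287 -0.358  0.131] zmax 0.141
orange px 242.7 139.5 30 med [ 0.488 -0.38   0.129] zmax 0.137
orange px 278.9 155.8 11 med [ 0.369 -0.321  0.044] zmax 0.05
orange px 235.5 171.5 10 med [ 0.555 -0.323  0.046] zmax 0.049
orange px 302.0 261.4 28 med [0.6   0.197 0.066] zmax 0.07
green px 271.1 160.7 37 med [ 0.467 -0.206  0.129] zmax 0.139
green px 251.7 190.6 18 med [ 0.556 -0.191  0.046] zmax 0.051
tube [0.513 0.16  0.04 ] 433 (array([507.6, 111.1]), array([ 43.1, 179.5]), 6.62)
```

```bash
cat >> m.py <<'E'
from scipy.spatial.transform import Rotation as Ro
def R():
    o=env.get_obs(); q=o["tool_rot"]; return Ro.from_quat([q[1],q[2],q[3],q[0]]).as_matrix(),np.array(o["tcp_pos"])
def plan(tgt,yaxis=None):
    """shift (mm, tool axes) to world tgt(m) and yaw deg so tool y || yaxis deg (mod 180)"""
    M,p=R(); s=M.T@(np.array(tgt)-p)*1000
    out=[s.round(1).tolist()]
    cur=np.degrees(np.arctan2(M[1,1],M[0,1])); out+=["tooly deg",round(cur,2)]
    if yaxis is not None:
        a=(cur-yaxis+90)%180-90; out+=["yaw",round(a,2)]
    o=env.get_obs(); out+=["t",o["time_s"],"tcp",p.round(4).tolist(),"F",np.round(o["contact_force"],1).tolist(),"gap",round(float(o["finger_gap"]),3)]
    return out
E
python3 - <<'E'
from m import *
print(R()[0].round(3))
print(plan([.453,.0756,.205],96.9))
# edges of the fence in top view, blue mask, refined: line fits on z=.034
p,d=load("top","pics/top0.npz"); 
g=cv2.cvtColor(p,cv2.COLOR_RGB2HSV).astype(float)
# sample brightness along columns through fence
for u in (235,245,255,265,275):
    print(u,[(v,tuple(p[v,u])) for v in range(182,203)] if u in(245,) else "")
E
```

```text
[[-0.     0.352 -0.936]
 [ 0.002 -0.936 -0.352]
 [-1.    -0.002 -0.   ]]
[[-0.2, -460.7, -450.5], 'tooly deg', np.float64(-69.39), 'yaw', np.float64(13.71), 't', 0.1, 'tcp', [0.1935, -0.5142, 0.204], 'F', [-0.2, 0.1, 0.4], 'gap', 0.085]
235 
245 [(182, (np.uint8(110), np.uint8(105), np.uint8(103))), (183, (np.uint8(113), np.uint8(107), np.uint8(108))), (184, (np.uint8(110), np.uint8(110), np.uint8(114))), (185, (np.uint8(98), np.uint8(107), np.uint8(134))), (186, (np.uint8(103), np.uint8(125), np.uint8(170))), (187, (np.uint8(158), np.uint8(165), np.uint8(196))), (188, (np.uint8(209), np.uint8(201), np.uint8(214))), (189, (np.uint8(220), np.uint8(209), np.uint8(212))), (190, (np.uint8(182), np.uint8(181), np.uint8(196))), (191, (np.uint8(123), np.uint8(141), np.uint8(181))), (192, (np.uint8(66), np.uint8(99), np.uint8(147))), (193, (np.uint8(52), np.uint8(71), np.uint8(105))), (194, (np.uint8(61), np.uint8(66), np.uint8(76))), (195, (np.uint8(66), np.uint8(66), np.uint8(64))), (196, (np.uint8(73), np.uint8(66), np.uint8(69))), (197, (np.uint8(78), np.uint8(75), np.uint8(76))), (198, (np.uint8(100), np.uint8(94), np.uint8(94))), (199, (np.uint8(112), np.uint8(107), np.uint8(107))), (200, (np.uint8(115), np.uint8(110), np.uint8(109))), (201, (np.uint8(114), np.uint8(110), np.uint8(109))), (202, (np.uint8(113), np.uint8(107), np.uint8(105)))]
255 
265 
275
```

Emit:
drive_tool:
  linear:
    - [0, -35, -34]
    - [0, -69, -68]
    - [0, -104, -102]
    - [0, -138, -136]
    - [0, -173, -170]
    - [0, -207, -204]
    - [0, -242, -238]
    - [0, -276, -272]
    - [0, -311, -306]
    - [0, -345, -340]
  yaw: [1.4, 2.8, 4.2, 5.6, 7, 8.4, 9.8, 11, 12.5, 13.7]
  grip: [1, 1, 1, 1, 1, 1, 1, 1, 1, 1]

```text
time_s: 1.1
tcp_pos: [0.3905, -0.0696, 0.2046]
tool_rot: [-0.042, -0.706, -0.043, 0.706]
contact_force: [0.7, -0.3, -0.0]
finger_gap: 0.0856
```

```bash
python3 -c "
from m import *
print(plan([.453,.0756,.205],96.9))"
```

```text
[[-0.2, -136.7, -79.4], 'tooly deg', np.float64(-83.15), 'yaw', np.float64(-0.05), 't', 1.1, 'tcp', [0.3905, -0.0696, 0.2046], 'F', [0.7, -0.3, -0.0], 'gap', 0.086]
```

Emit:
drive_tool:
  linear:
    - [0, -34, -20]
    - [0, -68, -40]
    - [0, -103, -60]
    - [0, -137, -79]
    - [0, -137, -79]
    - [45, -137, -79]
    - [90, -137, -79]
    - [135, -137, -79]
    - [135, -137, -79]
    - [135, -137, -79]
  yaw: [0, 0, 0, 0, 0, 0, 0, 0, 0, 0]
  grip: [1, 1, 1, 1, 1, 1, 1, 1, 1, 1]

```text
time_s: 2.1
tcp_pos: [0.4517, 0.0755, 0.07]
tool_rot: [-0.042, -0.705, -0.042, 0.707]
contact_force: [1.0, 0.4, 0.9]
finger_gap: 0.0852
```

Run:
```python
from m import *
print(plan([.453,.0756,.008],96.9))
for n in("scene","top"):
    p,d=env.camera(n)
    im=p[:,:,::-1]
    im=im[130:300,200:370] if n=="scene" else im[150:290,180:320]
    cv2.imwrite(f"pics/{n}1.png",cv2.resize(im,None,fx=3.5,fy=3.5,interpolation=cv2.INTER_CUBIC))
```

```text
[[61.9, 0.1, -1.5], 'tooly deg', np.float64(-83.19), 'yaw', np.float64(-0.09), 't', 2.1, 'tcp', [0.4517, 0.0755, 0.07], 'F', [1.0, 0.4, 0.9], 'gap', 0.085]
```

View pics/scene1.png

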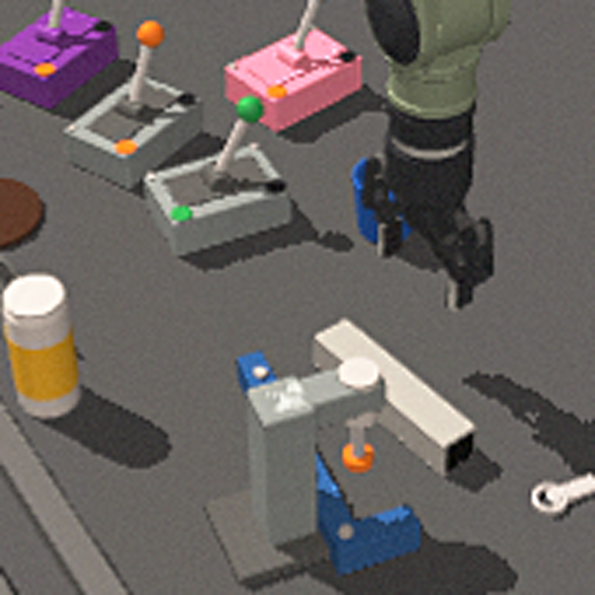

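View pics/top1.png

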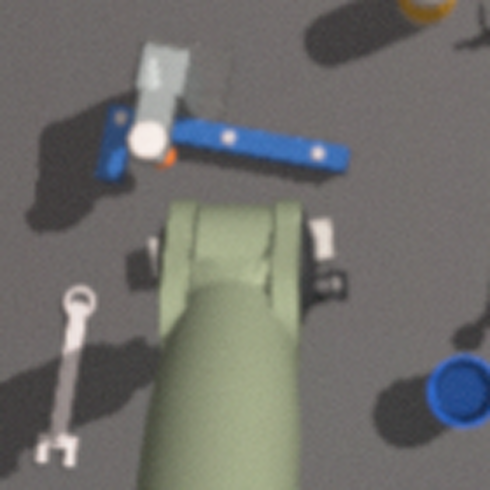

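The scene view shows the gripper in front of the tube's long side, with the fingers straddling along its length and clear of the cup and wrench. I'll descend now.

Emit:
drive_tool:
  linear:
    - [30, 0, 0]
    - [60, 0, 0]
    - [60, 0, 0]
    - [60, 0, 0]
  yaw: [0, 0, 0, 0]
  grip: [1, 1, 1, 1]

```text
time_s: 2.6
tcp_pos: [0.4555, 0.0757, 0.0135]
tool_rot: [0.042, 0.707, 0.042, -0.704]
contact_force: [-0.0, -1.0, 1.2]
finger_gap: 0.0852
```

Run:
```python
from m import *
print(plan([.453,.0756,.008],96.9))
# target contact: tube face + 11
t=np.array([.5056,.1071]);a=np.radians(96.9);ax=np.array([np.cos(a),np.sin(a)]);nn=np.array([ax[1],-ax[0]])
for g in (31,): print(plan([*(t-.025*ax-g/1000*nn),.010],96.9))
# final at fixture
f=np.array([.5496,.117]);print(plan([*f,.010],79.9))
p,d=env.camera("scene");cv2.imwrite("pics/s2.png",cv2.resize(p[130:300,200:370,::-1],None,fx=3.5,fy=3.5,interpolation=cv2.INTER_CUBIC))
```

```text
[[5.5, -0.2, 2.5], 'tooly deg', np.float64(-83.18), 'yaw', np.float64(-0.08), 't', 2.6, 'tcp', [0.4555, 0.0757, 0.0135], 'F', [-0.0, -1.0, 1.2], 'gap', 0.085]
[[3.6, -0.2, -22.5], 'tooly deg', np.float64(-83.18), 'yaw', np.float64(-0.08), 't', 2.6, 'tcp', [0.4555, 0.0757, 0.0135], 'F', [-0.0, -1.0, 1.2], 'gap', 0.085]
[[3.9, -29.8, -98.3], 'tooly deg', np.float64(-83.18), 'yaw', np.float64(16.92), 't', 2.6, 'tcp', [0.4555, 0.0757, 0.0135], 'F', [-0.0, -1.0, 1.2], 'gap', 0.085]
```

View pics/s2.png

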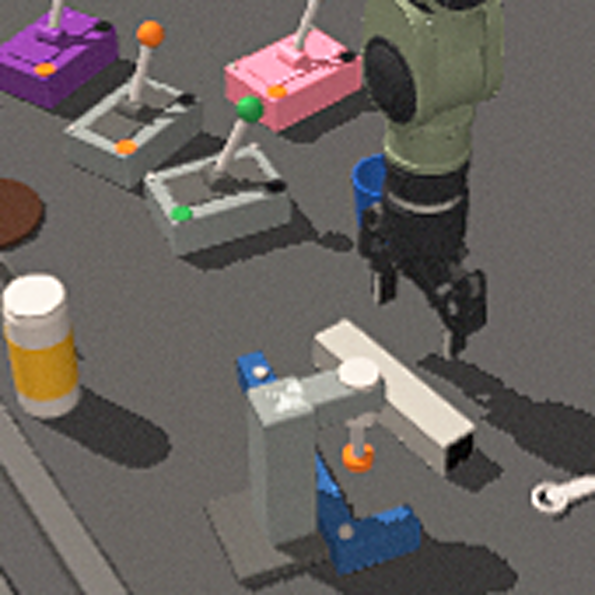

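Emit:
drive_tool:
  linear:
    - [8, 0, -7]
    - [8, 0, -14]
    - [8, -1, -20]
    - [8, -3, -26]
    - [8, -6, -33]
    - [8, -9, -40]
    - [8, -12, -47]
    - [8, -15, -54]
    - [8, -18, -61]
    - [8, -21, -66]
  yaw: [0, 0, 0, 1, 3, 5, 7, 9, 11, 13]
  grip: [1, 1, 1, 1, 1, 1, 1, 1, 1, 1]

```text
time_s: 3.65
tcp_pos: [0.5179, 0.0609, 0.0063]
tool_rot: [-0.03, 0.709, -0.004, -0.705]
contact_force: [0.1, -0.2, 0.4]
finger_gap: 0.085
```

Run:
```python
from m import *
print(plan([.5496,.117,.005],79.9))
for n in("scene","top"):
    p,d=env.camera(n);np.savez(f"pics/{n}3.npz",p=p,d=d)
    im=p[:,:,::-1]
    im=im[130:300,200:370] if n=="scene" else im[150:290,180:320]
    cv2.imwrite(f"pics/{n}3.png",cv2.resize(im,None,fx=3.5,fy=3.5,interpolation=cv2.INTER_CUBIC))
```

```text
[[3.6, -57.5, -28.9], 'tooly deg', np.float64(-92.74), 'yaw', np.float64(7.36), 't', 3.65, 'tcp', [0.5179, 0.0609, 0.0063], 'F', [0.1, -0.2, 0.4], 'gap', 0.085]
```

View pics/scene3.png

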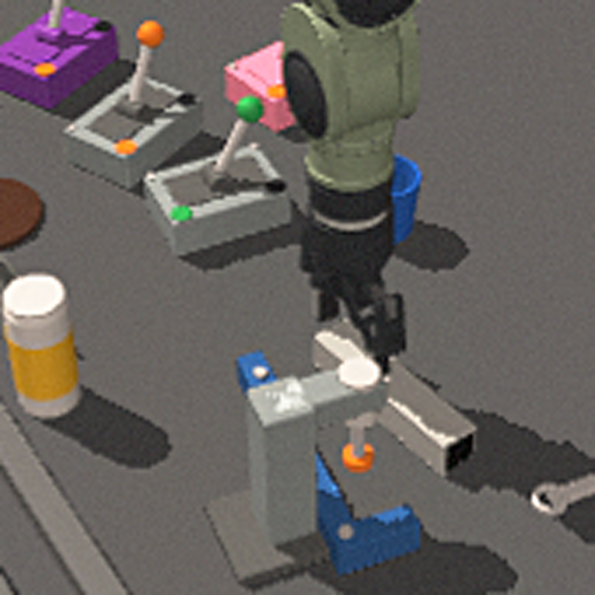

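View pics/top3.png

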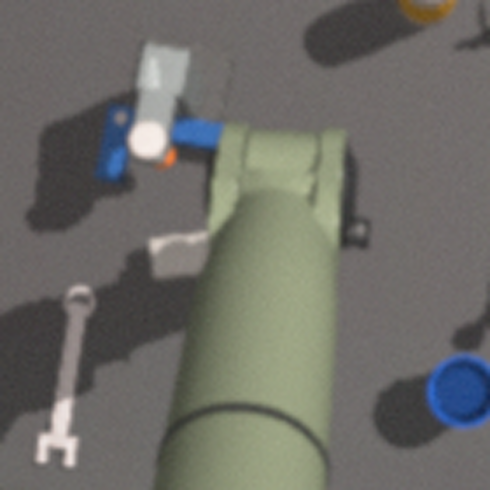

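Run:
```python
from m import *
M,p=R();print(M.round(3),p,{k:np.round(v,3).tolist() for k,v in env.get_obs().items()})
print((proj("scene",[p])-[200,130])*3.5,(proj("top",[p])-[180,150])*3.5)
for s in(-1,1):print((proj("scene",[p+s*.05*M[:,1]-.0*M[:,0]])-[200,130])*3.5)
p,d=load("scene","pics/scene3.npz");cv2.imwrite("pics/s3b.png",cv2.resize(p[200:280,270:350,::-1],None,fx=7,fy=7,interpolation=cv2.INTER_CUBIC))
```

```text
[[ 0.007 -0.048 -0.999]
 [ 0.036 -0.998  0.049]
 [-0.999 -0.036 -0.005]] [0.51787702 0.06034078 0.0062894 ] {'time_s': 3.75, 'joints': [-0.049, 0.492, -0.523, 0.551, 0.036, 3.141], 'dq': [0.024, -0.007, -0.017, 0.002, 0.006, -0.001], 'joint_torque': [-0.355, -45.035, 18.748, -0.019, 0.095, 0.002], 'tcp_pos': [0.518, 0.06, 0.006], 'tool_rot': [-0.03, 0.709, -0.004, -0.705], 'contact_force': [-0.078, 0.837, 0.224], 'torque': [-0.056, 0.043, 0.008], 'finger_gap': 0.086}
[[349.9946763  374.70206126]] [[288.96975552 236.69719355]]
[[377.64995639 407.26665978]]
[[323.54045657 343.54888765]]
```

View pics/s3b.png

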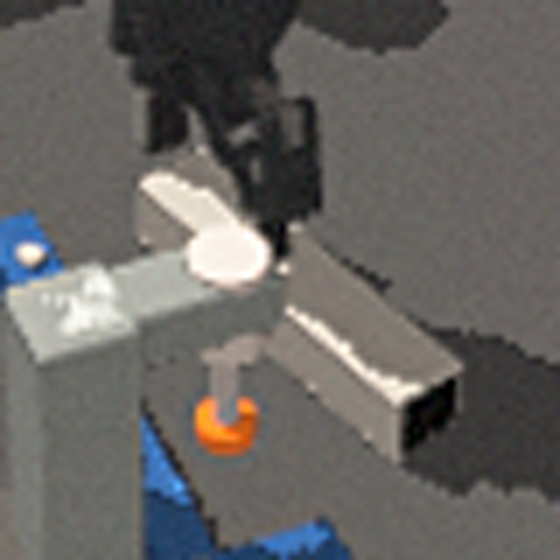

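Joint 6 hit its range end (3.14), which spoiled the turn. I'll back off, rise, and use the half-turned gripper orientation instead.

Emit:
drive_tool:
  linear:
    - [0, 0, 15]
    - [0, 0, 30]
    - [0, 0, 40]
    - [-30, 0, 40]
    - [-70, 0, 40]
    - [-110, 0, 40]
    - [-150, 0, 40]
    - [-150, 0, 40]
    - [-150, 0, 40]
    - [-150, 0, 40]
  yaw: [0, 0, 0, -8, -16, -24, -32, -40, -48, -56]
  grip: [1, 1, 1, 1, 1, 1, 1, 1, 1, 1]

```text
time_s: 4.75
tcp_pos: [0.477, 0.0569, 0.1566]
tool_rot: [0.308, 0.639, 0.329, -0.623]
contact_force: [-0.1, 0.4, 0.9]
finger_gap: 0.0852
```

Emit:
drive_tool:
  linear:
    - [0, 0, 0]
    - [0, 0, 0]
    - [0, 0, 0]
    - [0, 0, 0]
    - [0, 0, 0]
    - [0, 0, 0]
    - [0, 0, 0]
    - [0, 0, 0]
    - [0, 0, 0]
    - [0, 0, 0]
  yaw: [-8, -16, -24, -32, -40, -48, -56, -64, -72, -80]
  grip: [1, 1, 1, 1, 1, 1, 1, 1, 1, 1]

```text
time_s: 5.75
tcp_pos: [0.4766, 0.057, 0.1565]
tool_rot: [0.648, 0.29, 0.653, -0.264]
contact_force: [-0.5, 0.1, 0.6]
finger_gap: 0.0856
```

Run:
```python
from m import *
print(plan([.453,.0756,.205],96.9), env.get_obs()["joints"],R()[0].round(3))
for n in("scene","top"):
    p,d=env.camera(n);np.savez(f"pics/{n}4.npz",p=p,d=d)
    im=p[:,:,::-1]
    im=im[130:300,200:370] if n=="scene" else im[150:290,180:320]
    cv2.imwrite(f"pics/{n}4.png",cv2.resize(im,None,fx=3.5,fy=3.5,interpolation=cv2.INTER_CUBIC))
```

```text
[[-47.9, -2.7, -30.8], 'tooly deg', np.float64(43.85), 'yaw', np.float64(-53.05), 't', 5.75, 'tcp', [0.4766, 0.057, 0.1565], 'F', [-0.5, 0.1, 0.6], 'gap', 0.086] [-0.06055693  0.23140417 -0.45570769  0.87838691  0.03676576  0.74462656] [[ 0.008  0.721  0.693]
 [ 0.036  0.692 -0.721]
 [-0.999  0.031 -0.021]]
```

View pics/scene4.png

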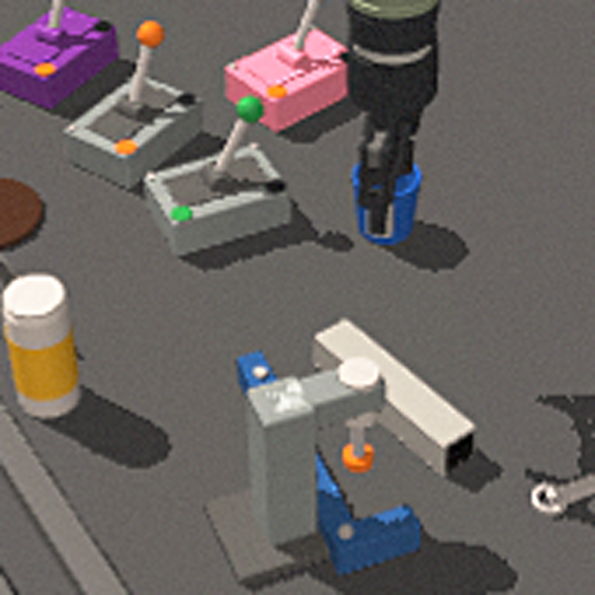

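View pics/top4.png

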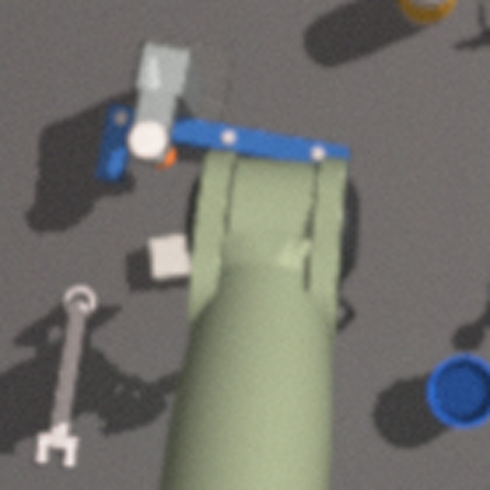

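Run:
```python
from m import *
M,p=R();print(p)
P,d=load("scene","pics/scene4.npz");C=cloud("scene",P,d)
print("tcp px",(proj("scene",[p])-[200,130])*3.5, [((proj("scene",[p+s*.05*M[:,1]-.013*M[:,0]])-[200,130])*3.5).round() for s in(-1,1)])
m=(np.linalg.norm(C[...,:2]-p[:2],axis=2)<.12)&(C[...,2]>.12)&(C[...,2]<.3)
Q=C[m];
for z in np.arange(.12,.3,.015):
    q=Q[(Q[:,2]>=z)&(Q[:,2]<z+.015)]
    if len(q): 
        l=(q-p)@M; print(round(z,3),len(q),"rel tool y",l[:,1].min().round(3),l[:,1].max().round(3),"z",l[:,2].min().round(3),l[:,2].max().round(3), "xy",q[:,:2].mean(0).round(3))
P,d=load("scene","pics/scene3.npz");C=cloud("scene",P,d)
p=np.array([.518,.06,.006])
m=(np.linalg.norm(C[...,:2]-p[:2],axis=2)<.12)&(C[...,2]>.045)&(C[...,2]<.2)&(P.max(2)<70)
Q=C[m]
for z in np.arange(.03,.2,.01):
    q=Q[(Q[:,2]>=z)&(Q[:,2]<z+.01)]
    if len(q): print(round(z,3),len(q),q[:,:2].min(0).round(3),q[:,:2].max(0).round(3))
```

```text
[0.47669495 0.05699715 0.15655186]
tcp px [[388.28450358 234.74877792]] [array([[400., 190.]]), array([[376., 258.]])]
0.18 2 rel tool y -0.043 0.046 z -0.004 -0.003 xy [0.475 0.059]
0.195 28 rel tool y -0.046 0.061 z -0.011 0.011 xy [0.488 0.07 ]
0.21 42 rel tool y -0.047 0.061 z -0.011 0.01 xy [0.5   0.081]
0.225 17 rel tool y -0.048 0.061 z -0.012 0.009 xy [0.488 0.074]
0.24 53 rel tool y -0.066 0.078 z -0.017 0.011 xy [0.514 0.095]
0.255 51 rel tool y -0.033 0.078 z -0.018 0.011 xy [0.506 0.093]
0.27 89 rel tool y -0.017 0.078 z -0.02 0.016 xy [0.506 0.089]
0.285 105 rel tool y -0.003 0.074 z -0.02 0.019 xy [0.509 0.087]
0.04 6 [0.505 0.016] [0.524 0.021]
0.05 17 [0.506 0.016] [0.526 0.115]
0.06 18 [0.505 0.014] [0.526 0.12 ]
0.07 16 [0.51  0.011] [0.524 0.118]
0.08 7 [0.515 0.009] [0.53  0.117]
0.09 28 [ 0.508 -0.006] [0.536 0.132]
0.1 59 [ 0.51  -0.007] [0.536 0.134]
0.11 56 [ 0.508 -0.01 ] [0.538 0.133]
0.12 56 [ 0.509 -0.008] [0.538 0.132]
0.13 55 [ 0.511 -0.011] [0.541 0.13 ]
0.14 63 [ 0.509 -0.006] [0.536 0.128]
0.15 31 [ 0.51  -0.002] [0.549 0.128]
0.16 44 [0.504 0.042] [0.555 0.097]
0.17 62 [0.495 0.049] [0.557 0.095]
0.18 60 [0.487 0.047] [0.556 0.094]
0.19 67 [0.498 0.047] [0.557 0.096]
```

The tube has not moved. The open fingertips sit about 33 mm behind the TCP, so they passed just over the tube. Next I'll finish the turn and then descend lower.

Emit:
drive_tool:
  linear:
    - [0, 0, -8]
    - [0, 0, -16]
    - [0, -1, -24]
    - [0, -2, -32]
    - [0, -3, -35]
    - [0, -3, -35]
    - [0, -3, -35]
    - [0, -3, -35]
  yaw: [-8, -16, -24, -32, -40, -48, -53, -53]
  grip: [1, 1, 1, 1, 1, 1, 1, 1]

```text
time_s: 6.65
tcp_pos: [0.4502, 0.0804, 0.1572]
tool_rot: [0.709, -0.027, 0.702, 0.052]
contact_force: [-0.1, -0.2, -0.3]
finger_gap: 0.0851
```

Run:
```python
from m import *
print(plan([.449,.0756,-.012],96.9), env.get_obs()["joints"].round(3),R()[0].round(3))
```

```text
[[168.9, -10.6, -3.7], 'tooly deg', np.float64(96.38), 'yaw', np.float64(-0.52), 't', 6.65, 'tcp', [0.4502, 0.0804, 0.1572], 'F', [-0.1, -0.2, -0.3], 'gap', 0.085] [-0.012  0.188 -0.51   0.865  0.037 -0.123] [[ 0.008 -0.111  0.994]
 [ 0.036  0.993  0.111]
 [-0.999  0.035  0.012]]
```

Emit:
drive_tool:
  linear:
    - [40, -4, -4]
    - [80, -8, -4]
    - [120, -10, -4]
    - [150, -10, -4]
    - [150, -10, -4]
    - [150, -10, -4]
  yaw: [0, 0, 0, 0, 0, 0]
  grip: [1, 1, 1, 1, 1, 1]

```text
time_s: 7.25
tcp_pos: [0.4482, 0.0755, 0.0072]
tool_rot: [0.709, -0.026, 0.703, 0.051]
contact_force: [0.2, -0.5, 0.2]
finger_gap: 0.0854
```

Emit:
drive_tool:
  linear:
    - [5, 0, 0]
    - [11, 0, 0]
    - [17, 0, 0]
    - [17, 0, 0]
  yaw: [0, 0, 0, 0]
  grip: [1, 1, 1, 1]

```text
time_s: 7.65
tcp_pos: [0.4481, 0.0761, -0.0101]
tool_rot: [0.709, -0.026, 0.703, 0.051]
contact_force: [-0.0, 0.5, 0.3]
finger_gap: 0.0854
```

Run:
```python
from m import *
t=np.array([.5056,.1071]);a=np.radians(96.9);ax=np.array([np.cos(a),np.sin(a)]);nn=np.array([ax[1],-ax[0]])
print(plan([*(t-.025*ax-.031*nn),-.015],96.9))
print(plan([.5496,.117,-.015],79.9))
p,d=env.camera("scene");np.savez("pics/scene5.npz",p=p,d=d);cv2.imwrite("pics/s5.png",cv2.resize(p[160:270,270:370,::-1],None,fx=5.4,fy=5.4,interpolation=cv2.INTER_CUBIC))
```

```text
[[5.2, -1.0, 29.8], 'tooly deg', np.float64(96.24), 'yaw', np.float64(-0.66), 't', 7.65, 'tcp', [0.4481, 0.0761, -0.0101], 'F', [-0.0, 0.5, 0.3], 'gap', 0.085]
[[7.0, 29.4, 105.3], 'tooly deg', np.float64(96.24), 'yaw', np.float64(16.34), 't', 7.65, 'tcp', [0.4481, 0.0761, -0.0101], 'F', [-0.0, 0.5, 0.3], 'gap', 0.085]
```

View pics/s5.png

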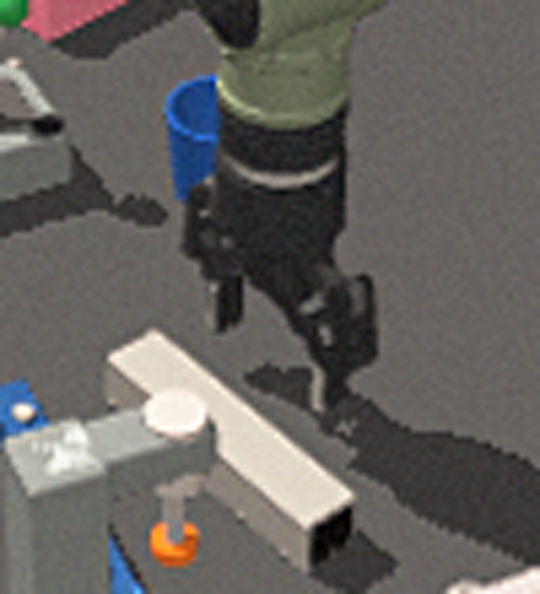

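Run:
```python
from m import *
M,p=R(); P,d=load("scene","pics/scene5.npz");C=cloud("scene",P,d)
for (u,v) in((329,234),(329,235),(330,236),(311,219),(312,220),(311,221),(312,222)): print(u,v,C[v,u].round(3),P[v,u], ((C[v,u]-p)@M).round(3))
```

```text
329 234 [0.45  0.125 0.038] [106 101  91] [-0.046  0.05   0.008]
329 235 [0.449 0.124 0.033] [130 124 118] [-0.041  0.049  0.007]
330 236 [ 0.428  0.103 -0.001] [63 63 58] [-0.008  0.029 -0.017]
311 219 [0.457 0.032 0.034] [23 17 20] [-0.045 -0.043  0.004]
312 220 [0.452 0.033 0.027] [74 73 70] [-0.039 -0.042 -0.   ]
311 221 [0.443 0.014 0.003] [68 65 60] [-0.016 -0.061 -0.011]
312 222 [ 0.44   0.015 -0.002] [111 105  99] [-0.01  -0.059 -0.015]
```

Emit:
drive_tool:
  linear:
    - [7, 0, 0]
    - [13, 0, 5]
    - [13, 0, 12]
    - [13, 0, 19]
    - [13, 0, 26]
    - [13, 2, 32]
    - [13, 4, 38]
    - [13, 6, 44]
    - [13, 8, 50]
    - [13, 8, 50]
  yaw: [0, 0, 0, 0, 0, 1.5, 3, 4.5, 6, 6]
  grip: [1, 1, 1, 1, 1, 1, 1, 1, 1, 1]

```text
time_s: 8.7
tcp_pos: [0.4976, 0.0902, -0.0222]
tool_rot: [0.709, 0.011, 0.705, 0.015]
contact_force: [-0.5, 0.6, 0.1]
finger_gap: 0.0857
```

Run:
```python
from m import *
print(plan([.5496,.117,-.023],79.9), env.get_obs()["joints"].round(3))
p,d=env.camera("scene");np.savez("pics/scene6.npz",p=p,d=d);cv2.imwrite("pics/s6.png",cv2.resize(p[160:290,250:370,::-1],None,fx=4.5,fy=4.5,interpolation=cv2.INTER_CUBIC))
```

```text
[[2.1, 26.5, 52.1], 'tooly deg', np.float64(90.26), 'yaw', np.float64(10.36), 't', 8.7, 'tcp', [0.4976, 0.0902, -0.0222], 'F', [-0.5, 0.6, 0.1], 'gap', 0.086] [ 0.009  0.517 -0.587  0.461  0.037  0.005]
```

View pics/s6.png

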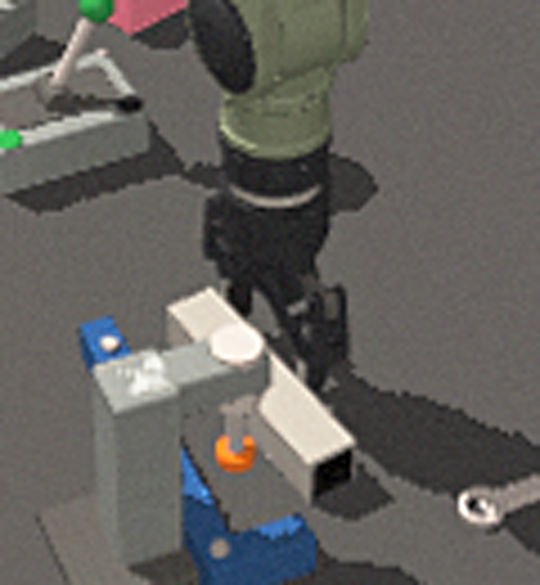

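Emit:
drive_tool:
  linear:
    - [0, 3, 6]
    - [0, 6, 12]
    - [0, 9, 18]
    - [0, 12, 24]
    - [0, 15, 30]
    - [0, 18, 36]
    - [0, 20, 40]
    - [0, 22, 44]
    - [0, 22, 44]
  yaw: [1.5, 3, 4.5, 6, 7.5, 9, 10, 10.4, 10.4]
  grip: [1, 1, 1, 1, 1, 1, 1, 1, 1]

```text
time_s: 9.65
tcp_pos: [0.5419, 0.1125, -0.0211]
tool_rot: [0.705, 0.075, 0.703, -0.049]
contact_force: [-0.1, 0.2, -0.0]
finger_gap: 0.085
```

Run:
```python
from m import *
print(plan([.5496,.117,-.023],79.9), env.get_obs()["joints"].round(3))
p,d=env.camera("scene");np.savez("pics/scene7.npz",p=p,d=d);cv2.imwrite("pics/s7.png",cv2.resize(p[160:290,250:370,::-1],None,fx=4.5,fy=4.5,interpolation=cv2.INTER_CUBIC))
p,d=env.camera("top");np.savez("pics/top7.npz",p=p,d=d);cv2.imwrite("pics/t7.png",cv2.resize(p[150:250,190:310,::-1],None,fx=5,fy=5,interpolation=cv2.INTER_CUBIC))
```

```text
[[2.2, 5.7, 6.8], 'tooly deg', np.float64(79.9), 'yaw', np.float64(0.0), 't', 9.65, 'tcp', [0.5419, 0.1125, -0.0211], 'F', [-0.1, 0.2, -0.0], 'gap', 0.085] [ 0.049  0.576 -0.46   0.527  0.037  0.226]
```

View pics/s7.png

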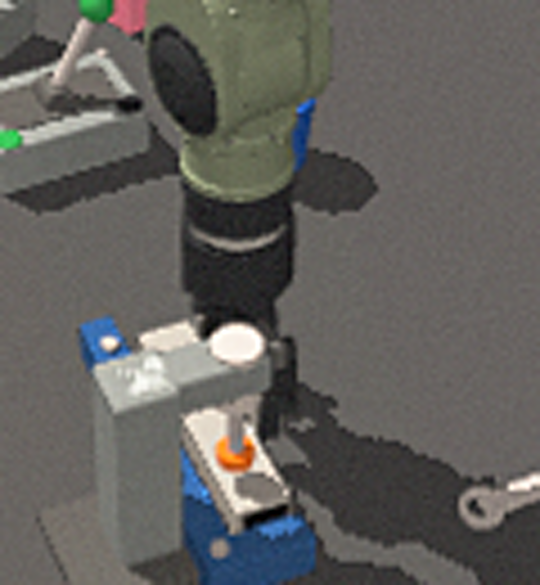

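View pics/t7.png

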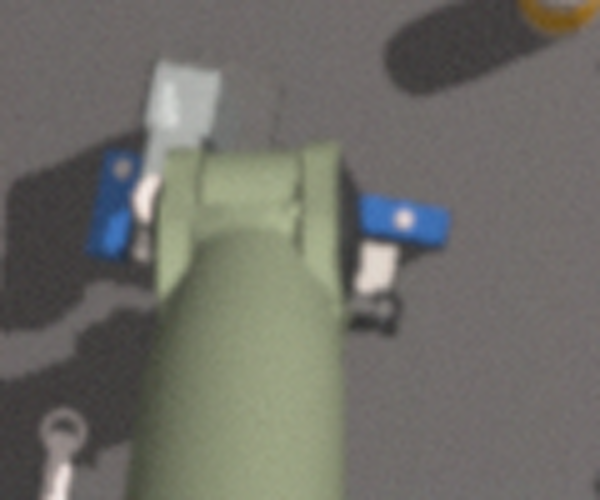

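Emit:
drive_tool:
  linear:
    - [0, 1, 2]
    - [0, 1, 4]
    - [0, 1, 6]
    - [0, 1, 7]
    - [0, 1, 7]
  yaw: [0, 0, 0, 0, 0]
  grip: [1, 1, 1, 1, 1]

```text
time_s: 10.25
tcp_pos: [0.5493, 0.1123, -0.0209]
tool_rot: [0.706, 0.076, 0.703, -0.049]
contact_force: [-1.8, 1.1, -0.8]
finger_gap: 0.0856
```

Emit:
drive_tool:
  linear:
    - [0, 0, 2]
    - [0, 0, 3]
    - [0, 0, 3]
  yaw: [0, 0, 0]
  grip: [1, 1, 1]

```text
time_s: 10.55
tcp_pos: [0.5501, 0.1121, -0.021]
tool_rot: [0.704, 0.075, 0.704, -0.048]
contact_force: [-7.5, 0.0, 5.3]
finger_gap: 0.0854
```

Run:
```python
from m import *
print(plan([.5496,.117,-.023],79.9))
p,d=env.camera("scene");np.savez("pics/scene8.npz",p=p,d=d);cv2.imwrite("pics/s8.png",cv2.resize(p[220:290,250:340,::-1],None,fx=7,fy=7,interpolation=cv2.INTER_CUBIC))
p,d=env.camera("top");np.savez("pics/top8.npz",p=p,d=d);cv2.imwrite("pics/t8.png",cv2.resize(p[160:230,200:300,::-1],None,fx=7,fy=7,interpolation=cv2.INTER_CUBIC))
```

```text
[[2.2, 4.6, -1.4], 'tooly deg', np.float64(79.95), 'yaw', np.float64(0.05), 't', 10.55, 'tcp', [0.5501, 0.1121, -0.021], 'F', [-7.5, 0.0, 5.3], 'gap', 0.085]
```

View pics/s8.png

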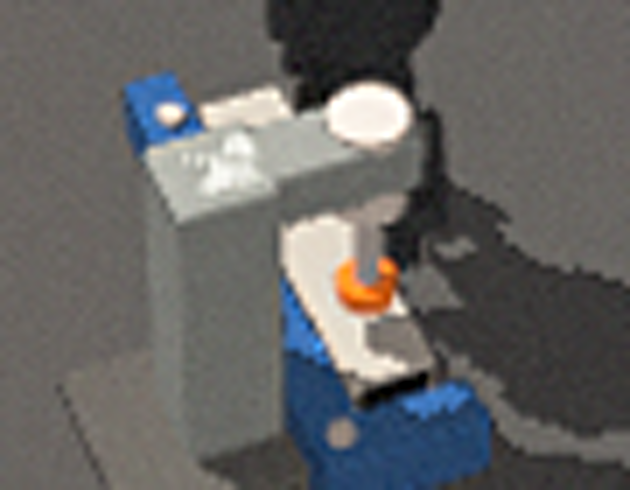

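View pics/t8.png

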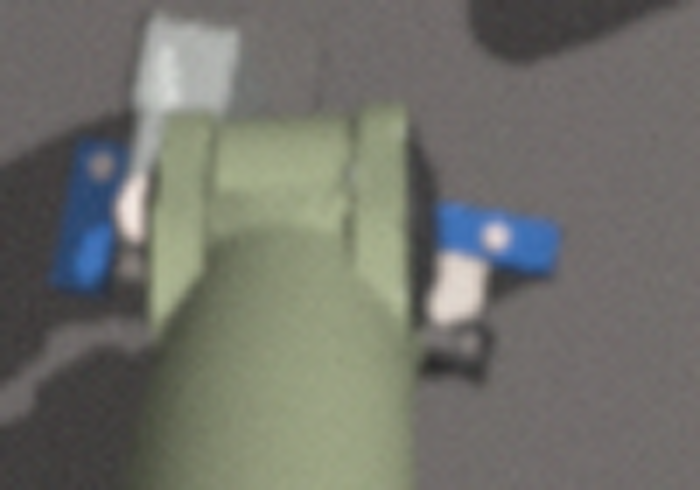

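```bash
python3 - <<'E'
from m import *
a=np.radians(79.9);Y=np.array([np.cos(a),np.sin(a)]);X=np.array([Y[1],-Y[0]])
def f(q): return [(X@q[:2]*1000).round(1),(Y@q[:2]*1000).round(1)]
for n,z,uv in(("fence end",.034,[(560/7+200,228/7+160),(555/7+200,275/7+160)]),("tube end",.04,[(489/7+200,260/7+160),(483/7+200,322/7+160)])):
    for q in onz("top",uv,z): print(n,f(q),q.round(4))
# depth-based, both views
for n,fl in(("scene","pics/scene8.npz"),("top","pics/top8.npz")):
    P,d=load(n,fl);C=cloud(n,P,d);H,S,V=cv2.split(cv2.cvtColor(P,cv2.COLOR_RGB2HSV))
    b=(H>100)&(H<125)&(S>120)&(abs(C[...,2]-.034)<.005)&(C[...,0]>.5)
    t=(S<50)&(V>100)&(abs(C[...,2]-.04)<.005)&(C[...,0]>.5)&(C[...,0]<.65)&(C[...,1]>0)&(C[...,1]<.25)
    for nm,m in(("blue",b),("tube",t)):
        q=C[m][:,:2]*1000; x=q@X;y=q@Y
        print(n,nm,len(q),"x",np.percentile(x,[1,5,95,99]).round(1),"y",np.percentile(y,[1,3,97,99]).round(1))
        if nm=="tube": vv,uu=np.nonzero(m); print(uu.min(),uu.max(),vv.min(),vv.max())
E
python3 - <<'E'
import cv2
a=cv2.imread("pics/top8.png") if 0 else None
E
```

```text
fence end [np.float64(594.4), np.float64(105.1)] [ 0.6036 -0.0007  0.034 ]
fence end [np.float64(570.7), np.float64(103.3)] [0.58   0.0016 0.034 ]
tube end [np.float64(571.4), np.float64(136.6)] [0.5865 0.0343 0.04  ]
tube end [np.float64(540.4), np.float64(133.8)] [0.5555 0.0369 0.04  ]
scene blue 311 x [526.8 532.  597.7 598.8] y [114.6 119.8 357.3 359.6]
scene tube 304 x [533.1 538.1 584.8 591. ] y [141.6 145.5 339.7 344.5]
272 311 232 283
top blue 144 x [524.  527.2 593.4 595.6] y [109.5 111.2 349.2 349.9]
top tube 71 x [534.2 536.2 588.5 591.5] y [133.9 135.3 337.8 340.2]
213 272 181 205
```

The tube is against the fence (7.5 N reaction). Its near end is about 30 mm inside the fence end, where 40 mm would be home, so it is about 10 mm short of the stop. I'll retreat, close the gripper, and push the tube's end along the fence.

Emit:
drive_tool:
  linear:
    - [0, 0, -15]
    - [0, 0, -40]
    - [-30, -20, -60]
    - [-70, -60, -60]
    - [-100, -100, -60]
    - [-110, -120, -50]
    - [-110, -120, -30]
    - [-110, -120, -30]
  yaw: [0, 0, 0, 0, 0, 0, 0, 0]
  grip: [1, 1, 1, -1, -1, -1, -1, -1]

```text
time_s: 11.45
tcp_pos: [0.5041, -0.007, 0.0863]
tool_rot: [0.707, 0.076, 0.701, -0.049]
contact_force: [-0.0, 0.9, -0.0]
finger_gap: 0.0126
```

Run:
```python
from m import *
a=np.radians(79.9);Y=np.array([np.cos(a),np.sin(a)]);X=np.array([Y[1],-Y[0]])
t=.551*X+.090*Y
print(plan([*t,.012],79.9),env.get_obs()["joints"].round(3))
p,d=env.camera("scene");np.savez("pics/scene9.npz",p=p,d=d);cv2.imwrite("pics/s9.png",cv2.resize(p[130:290,230:360,::-1],None,fx=4,fy=4,interpolation=cv2.INTER_CUBIC))
p,d=env.camera("top");np.savez("pics/top9.npz",p=p,d=d);cv2.imwrite("pics/t9.png",cv2.resize(p[160:230,200:300,::-1],None,fx=7,fy=7,interpolation=cv2.INTER_CUBIC))
```

```text
[[74.8, 5.8, 53.1], 'tooly deg', np.float64(79.83), 'yaw', np.float64(-0.07), 't', 11.45, 'tcp', [0.5041, -0.007, 0.0863], 'F', [-0.0, 0.9, -0.0], 'gap', 0.013] [-0.186  0.353 -0.49   0.723  0.038 -0.008]
```

View pics/s9.png

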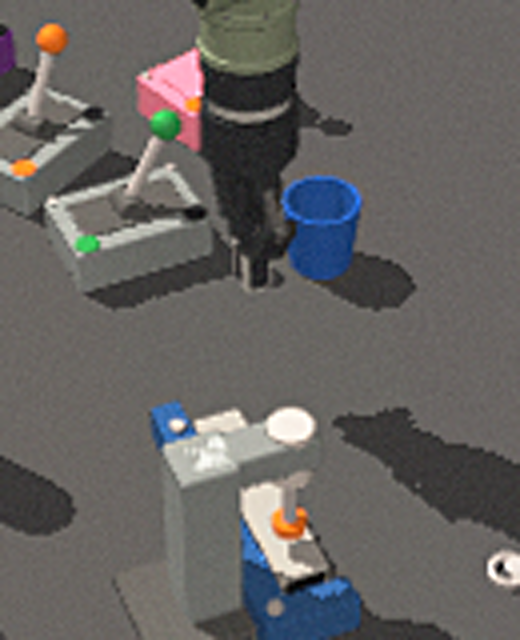

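View pics/t9.png

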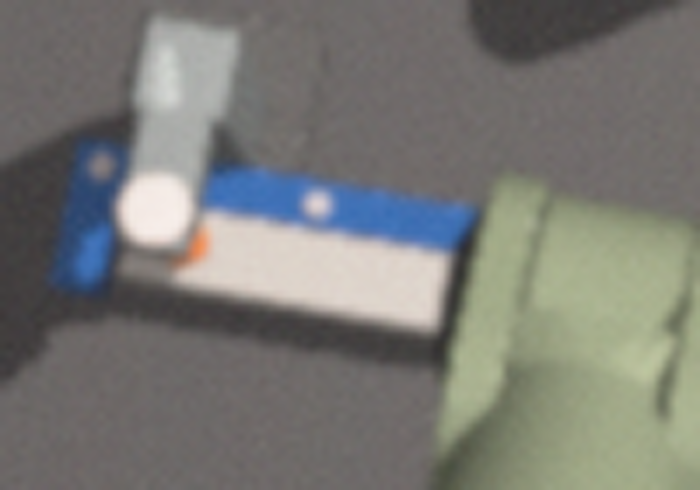

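Emit:
drive_tool:
  linear:
    - [0, 0, 25]
    - [0, 0, 50]
    - [0, 0, 50]
    - [30, 0, 50]
    - [60, 0, 50]
    - [72, 0, 50]
    - [72, 0, 50]
    - [72, 0, 50]
  yaw: [0, 0, 0, 0, 0, 0, 0, 0]
  grip: [-1, -1, -1, -1, -1, -1, -1, -1]

```text
time_s: 12.35
tcp_pos: [0.5493, -0.0108, 0.0131]
tool_rot: [0.705, 0.075, 0.704, -0.048]
contact_force: [-0.4, 0.2, -0.1]
finger_gap: 0.0001
```

Run:
```python
from m import *
a=np.radians(79.9);Y=np.array([np.cos(a),np.sin(a)]);X=np.array([Y[1],-Y[0]])
t=.551*X+.120*Y
print(plan([*t,.012],79.9),env.get_obs()["joints"].round(3))
p,d=env.camera("scene");np.savez("pics/scene10.npz",p=p,d=d);cv2.imwrite("pics/s10.png",cv2.resize(p[190:290,230:330,::-1],None,fx=6,fy=6,interpolation=cv2.INTER_CUBIC))
```

```text
[[2.3, 34.3, 8.3], 'tooly deg', np.float64(79.96), 'yaw', np.float64(0.06), 't', 12.35, 'tcp', [0.5493, -0.0108, 0.0131], 'F', [-0.4, 0.2, -0.1], 'gap', 0.0] [-0.177  0.526 -0.434  0.612  0.038 -0.002]
```

View pics/s10.png

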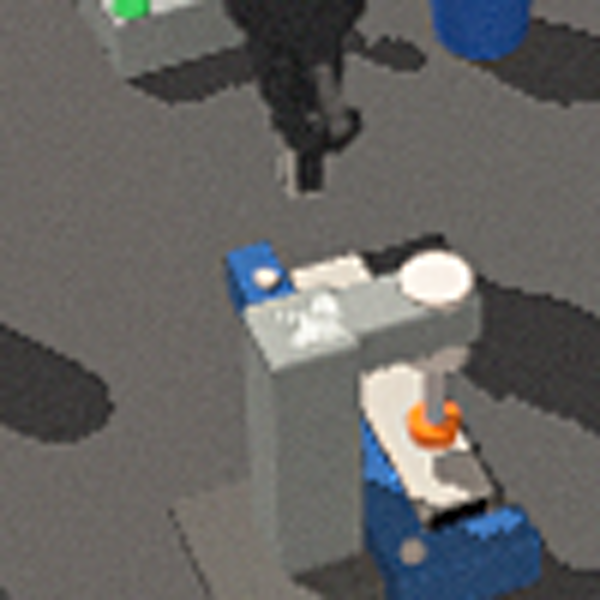

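Emit:
drive_tool:
  linear:
    - [0, 7, 4]
    - [0, 14, 7]
    - [0, 20, 7]
    - [0, 25, 7]
    - [0, 28, 7]
    - [0, 30, 7]
  yaw: [0, 0, 0, 0, 0, 0]
  grip: [-1, -1, -1, -1, -1, -1]

```text
time_s: 13.0
tcp_pos: [0.5621, 0.0177, 0.0147]
tool_rot: [0.705, 0.075, 0.703, -0.048]
contact_force: [0.1, 0.6, -0.1]
finger_gap: 0.0001
```

Emit:
drive_tool:
  linear:
    - [0, 2, 0]
    - [0, 4, 0]
    - [0, 6, 0]
    - [0, 8, 0]
    - [0, 8, 0]
  yaw: [0, 0, 0, 0, 0]
  grip: [-1, -1, -1, -1, -1]

```text
time_s: 13.5
tcp_pos: [0.5635, 0.0257, 0.015]
tool_rot: [0.705, 0.075, 0.703, -0.048]
contact_force: [-0.0, 0.0, 0.5]
finger_gap: -0.0006
```

Run:
```python
from m import *
a=np.radians(79.9);Y=np.array([np.cos(a),np.sin(a)]);X=np.array([Y[1],-Y[0]])
t=.551*X+.130*Y
print(plan([*t,.012],79.9))
p,d=env.camera("scene");np.savez("pics/scene11.npz",p=p,d=d);cv2.imwrite("pics/s11.png",cv2.resize(p[190:290,230:330,::-1],None,fx=6,fy=6,interpolation=cv2.INTER_CUBIC))
```

```text
[[3.2, 5.7, 0.8], 'tooly deg', np.float64(80.0), 'yaw', np.float64(0.1), 't', 13.5, 'tcp', [0.5635, 0.0257, 0.015], 'F', [-0.0, 0.0, 0.5], 'gap', -0.001]
```

View pics/s11.png

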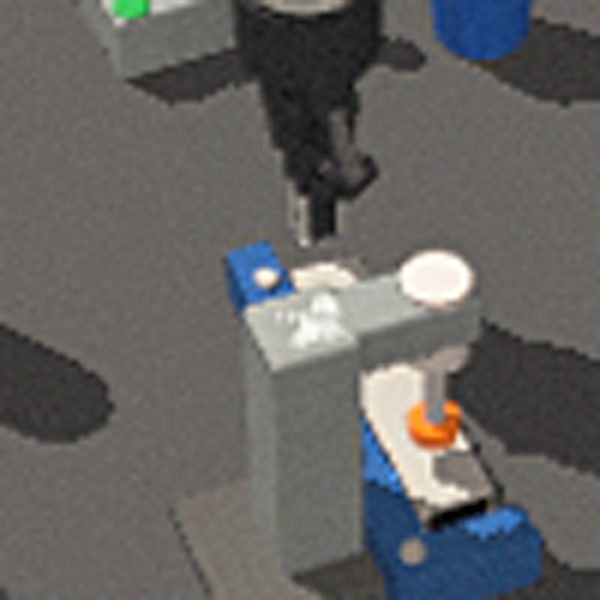

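Fingers are close to the tube's end and not yet in contact. I'll push on in small steps.

Emit:
drive_tool:
  linear:
    - [0, 2, 0]
    - [0, 4, 0]
    - [0, 6, 0]
    - [0, 8, 0]
    - [0, 8, 0]
  yaw: [0, 0, 0, 0, 0]
  grip: [-1, -1, -1, -1, -1]

```text
time_s: 14.05
tcp_pos: [0.5649, 0.0338, 0.0153]
tool_rot: [0.705, 0.075, 0.703, -0.048]
contact_force: [-0.3, -0.7, -0.5]
finger_gap: -0.0002
```

Emit:
drive_tool:
  linear:
    - [0, 2, 0]
    - [0, 3, 0]
    - [0, 4, 0]
    - [0, 4, 0]
  yaw: [0, 0, 0, 0]
  grip: [-1, -1, -1, -1]

```text
time_s: 14.45
tcp_pos: [0.5656, 0.0378, 0.0155]
tool_rot: [0.705, 0.075, 0.703, -0.048]
contact_force: [-0.4, 0.1, 0.1]
finger_gap: -0.0001
```

Run:
```python
from m import *
a=np.radians(79.9);Y=np.array([np.cos(a),np.sin(a)]);X=np.array([Y[1],-Y[0]])
t=.551*X+.130*Y
print(plan([*t,.012],79.9))
p,d=env.camera("scene");np.savez("pics/scene12.npz",p=p,d=d);cv2.imwrite("pics/s12.png",cv2.resize(p[190:290,230:330,::-1],None,fx=6,fy=6,interpolation=cv2.INTER_CUBIC))
```

```text
[[3.2, -6.6, 0.8], 'tooly deg', np.float64(80.02), 'yaw', np.float64(0.12), 't', 14.45, 'tcp', [0.5656, 0.0378, 0.0155], 'F', [-0.4, 0.1, 0.1], 'gap', -0.0]
```

View pics/s12.png

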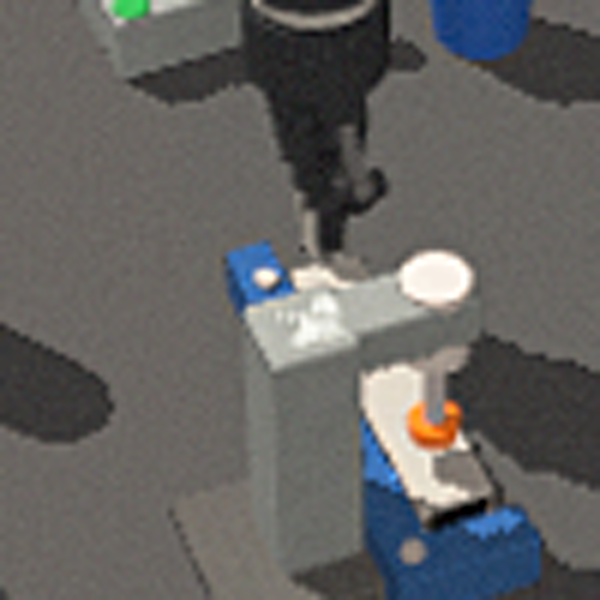

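Emit:
drive_tool:
  linear:
    - [0, 2, 0]
    - [0, 4, 0]
    - [0, 5, 0]
    - [0, 5, 0]
  yaw: [0, 0, 0, 0]
  grip: [-1, -1, -1, -1]

```text
time_s: 14.9
tcp_pos: [0.5665, 0.0429, 0.0157]
tool_rot: [0.705, 0.075, 0.703, -0.048]
contact_force: [0.1, -0.2, 0.8]
finger_gap: 0.0001
```

Emit:
drive_tool:
  linear:
    - [0, 2, 0]
    - [0, 3, 0]
    - [0, 3, 0]
  yaw: [0, 0, 0]
  grip: [-1, -1, -1]

```text
time_s: 15.2
tcp_pos: [0.5671, 0.046, 0.0158]
tool_rot: [0.705, 0.075, 0.703, -0.048]
contact_force: [0.7, -0.9, 0.3]
finger_gap: 0.0002
```

Run:
```python
from m import *
a=np.radians(79.9);Y=np.array([np.cos(a),np.sin(a)]);X=np.array([Y[1],-Y[0]])
t=.551*X+.130*Y
print(plan([*t,.012],79.9))
p,d=env.camera("scene");np.savez("pics/scene13.npz",p=p,d=d);cv2.imwrite("pics/s13.png",cv2.resize(p[190:290,230:330,::-1],None,fx=6,fy=6,interpolation=cv2.INTER_CUBIC))
```

```text
[[3.2, -14.9, 0.8], 'tooly deg', np.float64(80.05), 'yaw', np.float64(0.15), 't', 15.2, 'tcp', [0.5671, 0.046, 0.0158], 'F', [0.7, -0.9, 0.3], 'gap', 0.0]
```

View pics/s13.png

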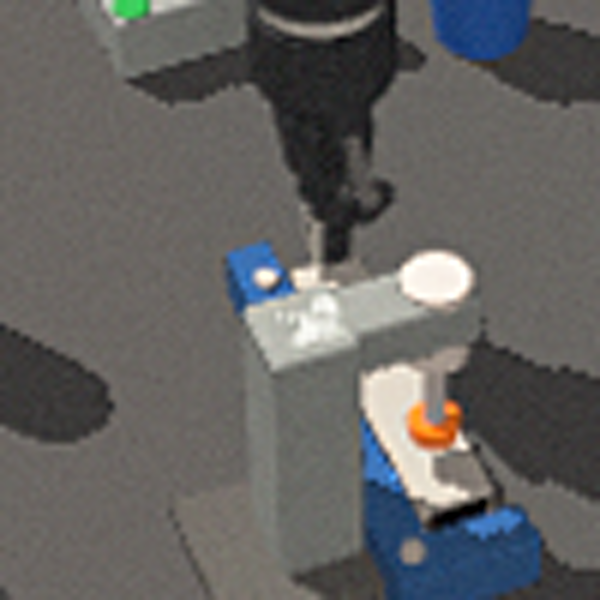

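Run:
```python
from m import *
M,p=R()
def cr(q): return ((proj("scene",[q])-[230,190])*6).round()
print("tcp",cr(p),"20 up",cr(p-.02*M[:,0]),"40up",cr(p-.04*M[:,0]))
P,d=load("scene","pics/scene13.npz");C=cloud("scene",P,d)
for u in(282,284,285,286,288):
    for v in range(228,240,1): print(u,v,C[v,u].round(3),P[v,u])
```

```text
tcp [[329. 289.]] 20 up [[328. 261.]] 40up [[327. 234.]]
282 228 [0.579 0.05  0.071] [153 144 133]
282 229 [0.577 0.046 0.062] [159 150 138]
282 230 [0.578 0.048 0.061] [152 144 133]
282 231 [0.579 0.049 0.057] [154 150 136]
282 232 [0.578 0.048 0.051] [155 148 136]
282 233 [0.578 0.047 0.046] [154 147 133]
282 234 [0.577 0.046 0.04 ] [207 195 179]
282 235 [0.58  0.05  0.041] [248 239 226]
282 236 [0.583 0.055 0.042] [239 229 211]
282 237 [0.585 0.059 0.042] [222 208 195]
282 238 [0.643 0.158 0.154] [184 186 180]
282 239 [0.647 0.164 0.158] [206 207 193]
284 228 [0.585 0.073 0.093] [50 50 51]
284 229 [0.576 0.057 0.07 ] [49 46 46]
284 230 [0.578 0.06  0.07 ] [55 49 53]
284 231 [0.575 0.055 0.06 ] [45 42 41]
284 232 [0.576 0.057 0.057] [41 42 39]
284 233 [0.577 0.058 0.054] [52 46 49]
284 234 [0.572 0.05  0.041] [101  95  91]
284 235 [0.574 0.053 0.04 ] [118 110 102]
284 236 [0.575 0.055 0.037] [130 120 113]
284 237 [0.578 0.06  0.039] [208 199 186]
284 238 [0.642 0.166 0.161] [175 178 170]
284 239 [0.643 0.168 0.159] [235 236 229]
285 228 [0.585 0.079 0.098] [26 27 29]
285 229 [0.574
[... 707 characters left out ...]
]
286 235 [0.57  0.059 0.043] [125 118 112]
286 236 [0.57  0.058 0.037] [126 119 110]
286 237 [0.573 0.064 0.039] [166 157 146]
286 238 [0.636 0.168 0.159] [171 171 165]
286 239 [0.639 0.172 0.16 ] [173 178 166]
288 228 [0.558 0.051 0.061] [71 69 67]
288 229 [0.559 0.054 0.059] [69 70 66]
288 230 [0.561 0.056 0.058] [75 72 68]
288 231 [0.557 0.049 0.046] [81 82 76]
288 232 [0.562 0.058 0.052] [86 80 78]
288 233 [0.56  0.055 0.043] [108 103  94]
288 234 [0.56  0.055 0.038] [134 126 118]
288 235 [0.563 0.059 0.039] [133 122 117]
288 236 [0.564 0.061 0.037] [126 119 109]
288 237 [0.568 0.068 0.04 ] [146 144 135]
288 238 [0.633 0.173 0.161] [190 192 181]
288 239 [0.635 0.177 0.162] [181 181 173]
```

Run:
```python
from m import *
a=np.radians(79.9);Y=np.array([np.cos(a),np.sin(a)]);X=np.array([Y[1],-Y[0]])
for k in(8,10,11,12,13):
    P,d=load("scene",f"pics/scene{k}.npz");C=cloud("scene",P,d)
    # rear end: tube-top pixels scanned with colour light on z=.04 plane
    v,u=np.mgrid[:420,:560]; W=onz("scene",np.c_[u.ravel(),v.ravel()],.04).reshape(420,560,3)
    x=W[...,:2]@X*1000;y=W[...,:2]@Y*1000
    print(k)
    for xx in(545,551,557):
        m=(abs(x-xx)<2.5)&(y>120)&(y<175); i=np.argsort(y[m]); print("  rear x",xx,[(int(b),int(g)) for b,g in zip(y[m][i],P[m][i].max(1))][::1])
    m=(abs(x-551)<2.5)&(y>295)&(y<340); i=np.argsort(y[m]); print("  front",[(int(b),int(g)) for b,g in zip(y[m][i],P[m][i].max(1))])
```

```text
8
  rear x 545 [(122, 101), (123, 106), (127, 107), (128, 104), (133, 103), (137, 100), (138, 95), (142, 120), (147, 240), (148, 243), (152, 228), (156, 225), (157, 227), (161, 228), (163, 228), (166, 200), (167, 181), (171, 178), (172, 177)]
  rear x 551 [(120, 105), (125, 105), (126, 105), (130, 105), (134, 102), (136, 97), (140, 98), (144, 160), (145, 176), (150, 236), (154, 228), (155, 227), (159, 230), (160, 231), (163, 229), (164, 230), (169, 180), (170, 182), (174, 181)]
  rear x 557 [(122, 104), (123, 104), (128, 105), (132, 104), (133, 102), (137, 101), (142, 113), (143, 119), (147, 244), (151, 234), (153, 229), (157, 227), (158, 228), (161, 191), (162, 222), (166, 141), (167, 164), (171, 175)]
  front [(295, 113), (298, 116), (299, 122), (303, 126), (304, 129), (307, 121), (308, 119), (311, 164), (312, 128), (315, 245), (316, 182), (319, 246), (321, 243), (324, 147), (328, 12), (329, 0), (332, 8), (333, 35), (336, 104), (337, 131)]
10
  rear x 545 [(122, 100), (123, 108), (127, 106), (128, 101), (133, 107), (137, 97), (138, 98), (142, 123), (147, 244), (148, 246), (152, 230
[... 2956 characters left out ...]
51 [(120, 153), (125, 159), (126, 110), (130, 110), (134, 114), (136, 45), (140, 42), (144, 52), (145, 48), (150, 110), (154, 126), (155, 125), (159, 126), (160, 121), (163, 166), (164, 126), (169, 191), (170, 192), (174, 181)]
  rear x 557 [(122, 112), (123, 130), (128, 130), (132, 126), (133, 154), (137, 155), (142, 154), (143, 105), (147, 164), (151, 162), (153, 118), (157, 130), (158, 141), (161, 208), (162, 240), (166, 148), (167, 171), (171, 178)]
  front [(295, 114), (298, 120), (299, 125), (303, 125), (304, 129), (307, 116), (308, 127), (311, 163), (312, 130), (315, 245), (316, 186), (319, 243), (321, 247), (324, 146), (328, 13), (329, 0), (332, 3), (333, 36), (336, 101), (337, 132)]
```

The tube hasn't moved: the closed tips are also about 26 mm short of the TCP and glided just over its top. I'll back off, go lower, and feel for the table.

Emit:
drive_tool:
  linear:
    - [-5, -10, 0]
    - [-5, -30, 0]
    - [-5, -45, 0]
    - [-5, -45, 0]
    - [5, -45, 0]
    - [13, -45, 0]
    - [18, -45, 0]
    - [18, -45, 0]
  yaw: [0, 0, 0, 0, 0, 0, 0, 0]
  grip: [-1, -1, -1, -1, -1, -1, -1, -1]

```text
time_s: 16.05
tcp_pos: [0.5583, 0.003, -0.0053]
tool_rot: [0.705, 0.075, 0.704, -0.048]
contact_force: [-0.1, 1.0, 0.6]
finger_gap: 0.0003
```

Emit:
drive_tool:
  linear:
    - [3, 0, 0]
    - [6, 0, 0]
    - [6, 0, 0]
  yaw: [0, 0, 0]
  grip: [-1, -1, -1]

```text
time_s: 16.35
tcp_pos: [0.558, 0.0034, -0.0117]
tool_rot: [0.704, 0.074, 0.704, -0.047]
contact_force: [0.2, -0.4, 0.2]
finger_gap: 0.0
```

Run:
```python
from m import *
M,p=R();print(p)
P,d=env.camera("scene");np.savez("pics/scene14.npz",p=P,d=d);C=cloud("scene",P,d)
m=(np.linalg.norm(C[...,:2]-p[:2],axis=2)<.04)&(C[...,2]>.006)&(C[...,2]<.08)
for z in np.arange(.005,.06,.005):
    q=C[m&(C[...,2]>=z)&(C[...,2]<z+.005)]
    if len(q): l=(q-p)@M; print(round(z,3),len(q),"y",l[:,1].min().round(3),l[:,1].max().round(3),"z",l[:,2].min().round(3),l[:,2].max().round(3))
cv2.imwrite("pics/s14.png",cv2.resize(P[190:260,250:320,::-1],None,fx=8,fy=8,interpolation=cv2.INTER_CUBIC))
```

```text
[ 0.55798442  0.00342635 -0.01165239]
0.01 1 y 0.008 0.008 z 0.0 0.0
0.015 2 y 0.007 0.009 z 0.004 0.008
0.02 6 y 0.01 0.012 z -0.006 0.012
0.025 10 y -0.0 0.018 z 0.002 0.013
0.03 15 y 0.006 0.03 z -0.004 0.037
0.035 11 y -0.009 0.027 z -0.004 0.033
0.04 5 y 0.013 0.016 z -0.005 0.009
0.045 7 y -0.006 0.018 z -0.004 0.013
0.05 1 y 0.008 0.008 z 0.013 0.013
0.055 3 y -0.003 0.025 z 0.012 0.012
```

View pics/s14.png

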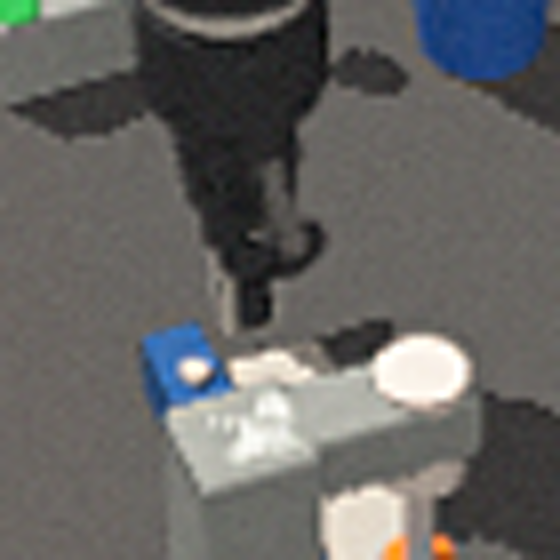

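Emit:
drive_tool:
  linear:
    - [0, 7, 0]
    - [0, 14, 0]
    - [0, 19, 0]
    - [0, 23, 0]
    - [0, 26, 0]
    - [0, 29, 0]
    - [0, 32, 0]
    - [0, 32, 0]
  yaw: [0, 0, 0, 0, 0, 0, 0, 0]
  grip: [-1, -1, -1, -1, -1, -1, -1, -1]

```text
time_s: 17.2
tcp_pos: [0.5636, 0.0349, -0.0103]
tool_rot: [0.704, 0.074, 0.704, -0.048]
contact_force: [-0.2, -1.9, 0.3]
finger_gap: -0.0
```

Emit:
drive_tool:
  linear:
    - [0, 2, 0]
    - [0, 4, 0]
    - [0, 4, 0]
  yaw: [0, 0, 0]
  grip: [-1, -1, -1]

```text
time_s: 17.5
tcp_pos: [0.5641, 0.0387, -0.0103]
tool_rot: [0.704, 0.074, 0.704, -0.048]
contact_force: [-0.6, -3.3, -1.4]
finger_gap: 0.0001
```

```bash
cat > fr.py <<'E'
from m import *
a=np.radians(79.9);Y=np.array([np.cos(a),np.sin(a)]);X=np.array([Y[1],-Y[0]])
def front(P,xs=(545,551,557)):
    v,u=np.mgrid[:420,:560]; W=onz("scene",np.c_[u.ravel(),v.ravel()],.04).reshape(420,560,3)
    x=W[...,:2]@X*1000;y=W[...,:2]@Y*1000
    for xx in xs:
        m=(abs(x-xx)<2.5)&(y>309)&(y<345); i=np.argsort(y[m]); print("  front",xx,[(int(b),int(g)) for b,g in zip(y[m][i],P[m][i].max(1))])
E
python3 - <<'E'
from fr import *
M,p=R();print(p,X@p[:2],Y@p[:2],env.get_obs()["contact_force"].round(1))
P,d=env.camera("scene");np.savez("pics/scene15.npz",p=P,d=d);front(P)
E
```

```text
[ 0.56409081  0.03868474 -0.01026445] 0.5485651751171552 0.13700801042246152 [-0.6 -3.3 -1.4]
  front 545 [(310, 126), (313, 120), (315, 115), (318, 167), (319, 119), (322, 242), (323, 177), (326, 235), (327, 242), (330, 190), (331, 162), (334, 61), (335, 79), (338, 115), (339, 194), (342, 198), (343, 190)]
  front 551 [(311, 164), (312, 126), (315, 245), (316, 176), (319, 235), (321, 238), (324, 233), (328, 237), (329, 228), (332, 139), (333, 97), (336, 41), (337, 91), (340, 201), (341, 197), (344, 174)]
  front 557 [(309, 176), (310, 156), (313, 235), (314, 240), (317, 230), (318, 231), (321, 232), (322, 232), (325, 236), (326, 231), (329, 210), (330, 193), (333, 66), (334, 71), (338, 128), (341, 100), (342, 171)]
```

Emit:
drive_tool:
  linear:
    - [0, 1.5, 0]
    - [0, 3, 0]
    - [0, 3, 0]
  yaw: [0, 0, 0]
  grip: [-1, -1, -1]

```text
time_s: 17.85
tcp_pos: [0.564, 0.0386, -0.0102]
tool_rot: [0.704, 0.073, 0.705, -0.051]
contact_force: [-1.9, -11.6, 0.3]
finger_gap: -0.0001
```

Run:
```python
from fr import *
M,p=R();print(p,X@p[:2],Y@p[:2],env.get_obs()["contact_force"].round(1))
P,d=env.camera("scene");np.savez("pics/scene15.npz",p=P,d=d);front(P)
```

```text
[ 0.56404169  0.038633   -0.0102122 ] 0.5485258931471345 0.13694845078262938 [ -1.9 -11.6   0.3]
  front 545 [(310, 125), (313, 121), (315, 120), (318, 164), (319, 121), (322, 245), (323, 172), (326, 238), (327, 246), (330, 192), (331, 160), (334, 54), (335, 80), (338, 114), (339, 192), (342, 194), (343, 193)]
  front 551 [(311, 157), (312, 126), (315, 245), (316, 176), (319, 235), (321, 239), (324, 234), (328, 236), (329, 227), (332, 141), (333, 96), (336, 36), (337, 94), (340, 195), (341, 198), (344, 178)]
  front 557 [(309, 173), (310, 151), (313, 235), (314, 241), (317, 231), (318, 233), (321, 232), (322, 231), (325, 238), (326, 231), (329, 214), (330, 187), (333, 66), (334, 77), (338, 128), (341, 97), (342, 170)]
```

Force rose to 11.6 N with the tube's front end stationary, so it is against the stop. I'll retreat and check its seating.

Emit:
drive_tool:
  linear:
    - [0, -10, 0]
    - [0, -25, 0]
    - [-20, -40, 0]
    - [-60, -70, -10]
    - [-100, -110, -30]
    - [-140, -150, -50]
    - [-170, -190, -70]
    - [-180, -230, -80]
    - [-180, -270, -90]
    - [-180, -270, -90]
  yaw: [0, 0, 0, -6, -12, -18, -24, -30, -34, -34]
  grip: [-1, -1, -1, -1, -1, -1, -1, -1, -1, -1]

```text
time_s: 18.9
tcp_pos: [0.4272, -0.222, 0.1631]
tool_rot: [0.696, -0.135, 0.688, 0.154]
contact_force: [-0.7, -0.2, 0.0]
finger_gap: 0.0
```

Run:
```python
from fr import *
M,p=R();print(p,plan([.45,-.4,.2],114.4),env.get_obs()["joints"].round(3))
P,d=env.camera("scene");np.savez("pics/scene16.npz",p=P,d=d);front(P)
cv2.imwrite("pics/s16.png",cv2.resize(P[200:290,240:340,::-1],None,fx=6,fy=6,interpolation=cv2.INTER_CUBIC))
P,d=env.camera("top");np.savez("pics/top16.npz",p=P,d=d)
cv2.imwrite("pics/t16.png",cv2.resize(P[160:230,200:300,::-1],None,fx=7,fy=7,interpolation=cv2.INTER_CUBIC))
```

```text
[ 0.4271685  -0.22204249  0.1630511 ] [[-41.9, -171.2, -49.9], 'tooly deg', np.float64(113.66), 'yaw', np.float64(-0.74), 't', 18.9, 'tcp', [0.4272, -0.222, 0.1631], 'F', [-0.7, -0.2, 0.0], 'gap', 0.0] [-0.651  0.244 -0.421  0.92   0.026 -1.064]
  front 545 [(310, 128), (313, 120), (315, 125), (318, 161), (319, 123), (322, 246), (323, 175), (326, 237), (327, 244), (330, 194), (331, 167), (334, 54), (335, 79), (338, 112), (339, 190), (342, 198), (343, 195)]
  front 551 [(311, 163), (312, 125), (315, 246), (316, 179), (319, 235), (321, 239), (324, 232), (328, 236), (329, 226), (332, 139), (333, 91), (336, 36), (337, 92), (340, 195), (341, 197), (344, 177)]
  front 557 [(309, 176), (310, 153), (313, 235), (314, 237), (317, 231), (318, 235), (321, 231), (322, 230), (325, 237), (326, 232), (329, 213), (330, 192), (333, 68), (334, 79), (338, 129), (341, 98), (342, 169)]
```

View pics/s16.png

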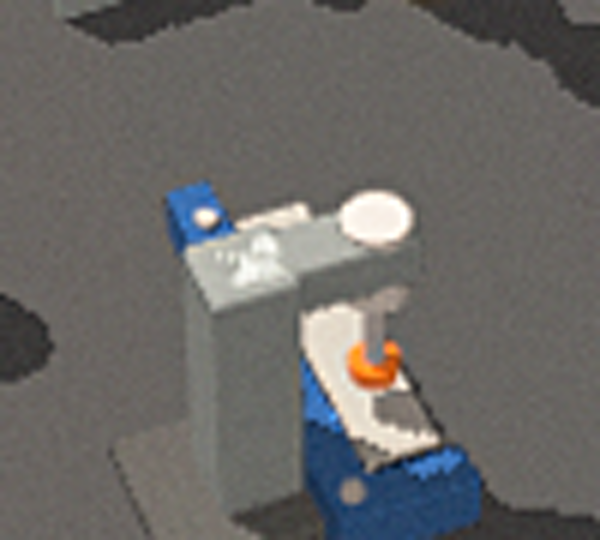

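View pics/t16.png

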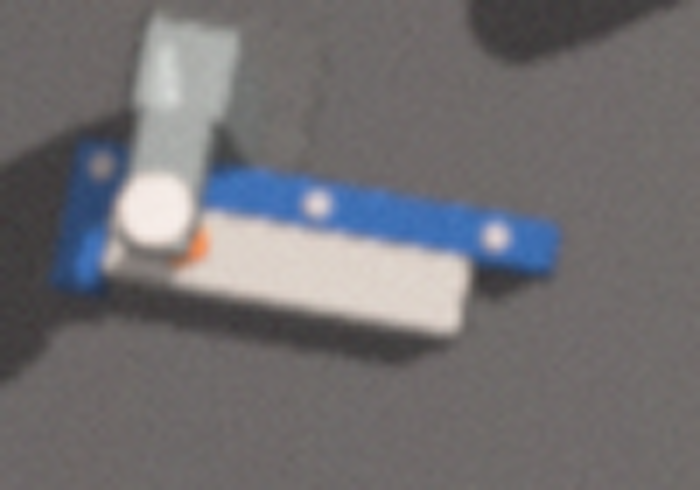

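Tube end meets the stop with no gap in either view. A quick numeric check of parallelism and fence gap in the top view, plus the switch geometry.

Run:
```python
from fr import *
P,d=load("top","pics/top16.npz"); H,S,V=cv2.split(cv2.cvtColor(cv2.resize(P,None,fx=4,fy=4,interpolation=cv2.INTER_CUBIC),cv2.COLOR_RGB2HSV))
us=np.arange(232,264,1.0)
te=[];fe=[];tu=[]
for u in us:
    c=int(u*4+2); g=V[:,c].astype(int); s=S[:,c]
    rows=np.arange(175*4,215*4)
    tub=[r for r in rows if g[r]>150 and s[r]<45 and r>188*4]
    blu=[r for r in rows if s[r]>110 and 100<H[r,c]<125]
    k=lambda r:(r+.5)/4-.5
    te.append(k(tub[-1]));tu.append(k(tub[0]));fe.append(k(blu[0]))
for nm,v,z in(("tube outer",te,.04),("tube/fence seam",tu,.04),("fence back",fe,.034)):
    W=onz("top",np.c_[us,v],z)[:,:2]*1000
    l=cv2.fitLine(W.astype(np.float32),cv2.DIST_HUBER,0,.01,.01).ravel(); an=np.degrees(np.arctan2(l[1],l[0]))%180
    print(nm,"angle",an.round(2),"x'",(X@np.median(W,0)).round(1),"mid")
# box: pale-grey rim, corners on z=.045
for n in("scene","top"):
    P,d=load(n,f"pics/{n}0.npz");C=cloud(n,P,d);Hh,Ss,Vv=cv2.split(cv2.cvtColor(P,cv2.COLOR_RGB2HSV))
    m=(Ss<60)&(Vv>110)&(abs(C[...,2]-.045)<.008)&(abs(C[...,0]-.52)<.09)&(abs(C[...,1]+.355)<.075)
    k,l,st,ce=cv2.connectedComponentsWithStats(m.astype(np.uint8)); print(n,[(s[4],c.round()) for s,c in zip(st,ce) if s[4]>15][1:]);print(rect(C[m]),m.sum())
for uv,z in(((397.6,225.8),.139),((397.6,225.8),.13)): print("top",onz("top",[uv],z))
for uv,z in(((242.7,139.5),.13),((242.7,139.5),.125)): print("scene",onz("scene",[uv],z))
o1,d1=ray("top",[(397.9,225.8)]);o2,d2=ray("scene",[(242.7,139.5)])
A=np.c_[d1[0],-d2[0]];s=np.linalg.lstsq(A,o2-o1,rcond=None)[0];print("knob tri",(o1+s[0]*d1[0]).round(4),(o2+s[1]*d2[0]).round(4))
```

```text
Traceback (most recent call last):
IndexError: list index out of range
```

Run:
```python
from fr import *
P,d=load("top","pics/top16.npz"); H,S,V=cv2.split(cv2.cvtColor(cv2.resize(P,None,fx=4,fy=4,interpolation=cv2.INTER_CUBIC),cv2.COLOR_RGB2HSV))
te=[];fe=[];tu=[];ok=[]
for u in np.arange(232,264,1.0):
    c=int(u*4+2); rows=np.arange(175*4,215*4)
    tub=[r for r in rows if V[r,c]>150 and S[r,c]<60 and r>189*4]
    blu=[r for r in rows if S[r,c]>110 and 100<H[r,c]<125]
    if not tub or not blu: continue
    k=lambda r:(r+.5)/4-.5
    ok.append(u);te.append(k(tub[-1]));tu.append(k(tub[0]));fe.append(k(blu[0]))
print(len(ok))
for nm,v,z in(("tube outer",te,.04),("seam",tu,.04),("fence back",fe,.034)):
    W=onz("top",np.c_[ok,v],z)[:,:2]*1000
    l=cv2.fitLine(W.astype(np.float32),cv2.DIST_HUBER,0,.01,.01).ravel(); an=np.degrees(np.arctan2(l[1],l[0]))%180
    print(nm,"angle",an.round(2),"x'",(np.median(W@X)).round(1))
for n in("scene","top"):
    P,d=load(n,f"pics/{n}0.npz");C=cloud(n,P,d);Hh,Ss,Vv=cv2.split(cv2.cvtColor(P,cv2.COLOR_RGB2HSV))
    m=(Ss<60)&(Vv>110)&(abs(C[...,2]-.045)<.008)&(abs(C[...,0]-.52)<.09)&(abs(C[...,1]+.355)<.075)
    print(n,rect(C[m]),m.sum())
o1,d1=ray("top",[(397.9,225.8)]);o2,d2=ray("scene",[(242.7,139.5)])
A=np.c_[d1[0],-d2[0]];s=np.linalg.lstsq(A,o2-o1,rcond=None)[0];print("knob tri",(o1+s[0]*d1[0]).round(4),(o2+s[1]*d2[0]).round(4))
```

```text
30
tube outer angle 80.15 x' 532.8
seam angle 80.05 x' 572.3
fence back angle 79.87 x' 596.1
scene (array([ 523.9, -369.4]), array([135.3,  93.7]), 22.18) 280
top (array([ 521.7, -374.7]), array([130.7,  90.4]), 23.77) 579
knob tri [ 0.4835 -0.392   0.1217] [ 0.4819 -0.391   0.1214]
```

Tube is parallel to the fence within 0.3° and flush with it. The orange knob triangulates to (0.483, -0.392, 0.122) and agrees with the box centre and yaw of 23°. Next is the switch.

Run:
```python
from m import *
print(plan([.4435,-.408,.163],113),plan([.4435,-.408,.083],113)[0])
```

```text
[[-7.1, -179.7, -61.8], 'tooly deg', np.float64(113.76), 'yaw', np.float64(0.76), 't', 19.0, 'tcp', [0.4277, -0.2185, 0.1618], 'F', [0.3, 0.0, -0.3], 'gap', 0.0] [72.8, -181.9, -63.1]
```

Emit:
drive_tool:
  linear:
    - [-7, -45, -16]
    - [-7, -90, -31]
    - [-7, -135, -47]
    - [-7, -180, -62]
    - [-7, -180, -62]
    - [-7, -180, -62]
  yaw: [0.7, 0.7, 0.7, 0.7, 0.7, 0.7]
  grip: [-1, -1, -1, -1, -1, -1]

```text
time_s: 19.6
tcp_pos: [0.4439, -0.4072, 0.1614]
tool_rot: [0.696, -0.13, 0.689, 0.153]
contact_force: [0.3, 0.5, -0.2]
finger_gap: -0.0001
```

Emit:
drive_tool:
  linear:
    - [30, 0, 0]
    - [60, 0, 0]
    - [76, 0, 0]
    - [76, 0, 0]
  yaw: [0, 0, 0, 0]
  grip: [-1, -1, -1, -1]

```text
time_s: 20.0
tcp_pos: [0.4432, -0.4001, 0.0829]
tool_rot: [0.695, -0.128, 0.69, 0.156]
contact_force: [-0.3, -0.1, -0.1]
finger_gap: 0.0001
```

Run:
```python
from m import *
M,p=R()
d=np.array([np.cos(np.radians(23)),np.sin(np.radians(23))])
k=np.array([.483,-.3915]);print(plan([*(k-.025*d),.083],113)); print("end",plan([*(k+(.041-.02+.012)*d),.083],113)[0])
P,dd=env.camera("scene");np.savez("pics/scene17.npz",p=P,d=dd)
cv2.imwrite("pics/s17.png",cv2.resize(P[90:220,180:330,::-1],None,fx=5,fy=5,interpolation=cv2.INTER_CUBIC)[:600,:750])
```

```text
[[-0.2, -7.7, 15.0], 'tooly deg', np.float64(113.23), 'yaw', np.float64(0.23), 't', 20.0, 'tcp', [0.4432, -0.4001, 0.0829], 'F', [-0.3, -0.1, -0.1], 'gap', 0.0]
end [0.7, -7.9, 73.0]
```

View pics/s17.png

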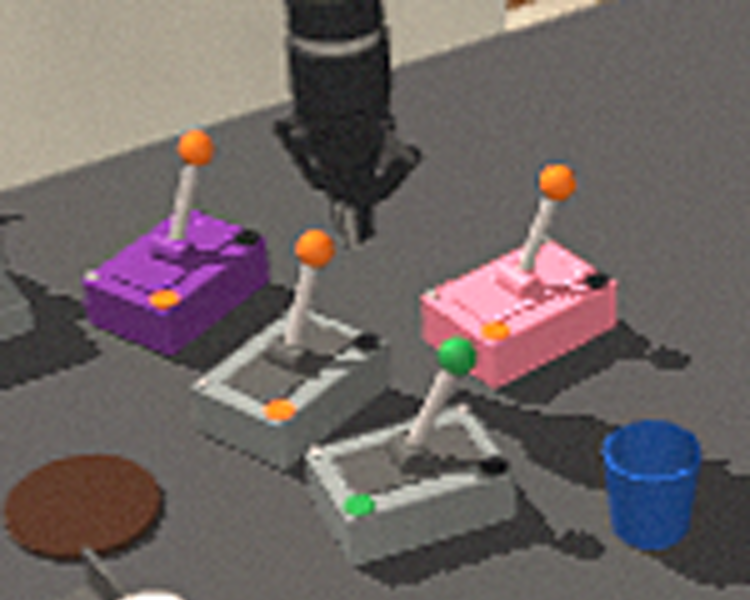

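Fingertips sit behind (off side of) the orange knob of the grey box, knob at crop (314,247). I'll push it over.

Emit:
drive_tool:
  linear:
    - [0, -8, 4]
    - [0, -8, 11]
    - [0, -8, 18]
    - [0, -8, 25]
    - [0, -8, 32]
    - [0, -8, 38]
    - [0, -8, 44]
    - [0, -8, 50]
    - [0, -8, 54]
    - [0, -8, 54]
  yaw: [0, 0, 0, 0, 0, 0, 0, 0, 0, 0]
  grip: [-1, -1, -1, -1, -1, -1, -1, -1, -1, -1]

```text
time_s: 21.05
tcp_pos: [0.4978, -0.3869, 0.085]
tool_rot: [0.696, -0.129, 0.689, 0.156]
contact_force: [0.1, -0.1, -0.2]
finger_gap: -0.0
```

Run:
```python
from m import *
P,dd=env.camera("scene");np.savez("pics/scene18.npz",p=P,d=dd)
cv2.imwrite("pics/s18.png",cv2.resize(P[90:220,180:330,::-1],None,fx=5,fy=5,interpolation=cv2.INTER_CUBIC)[:600,:750])
```

```text
(no output)
```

View pics/s18.png

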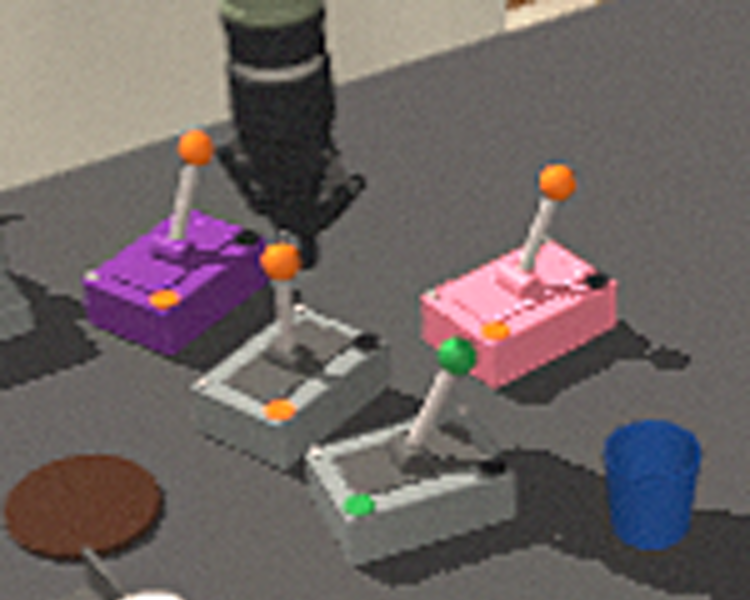

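Lever has come to nearly upright. I'll push a bit further.

Emit:
drive_tool:
  linear:
    - [0, 0, 5]
    - [0, 0, 10]
    - [0, 0, 15]
    - [0, 0, 20]
    - [0, 0, 20]
    - [0, 0, 20]
  yaw: [0, 0, 0, 0, 0, 0]
  grip: [-1, -1, -1, -1, -1, -1]

```text
time_s: 21.7
tcp_pos: [0.5158, -0.379, 0.0852]
tool_rot: [0.695, -0.129, 0.689, 0.156]
contact_force: [-0.5, 0.7, 1.0]
finger_gap: 0.0002
```

Run:
```python
from m import *
P,dd=env.camera("scene");np.savez("pics/scene19.npz",p=P,d=dd)
cv2.imwrite("pics/s19.png",cv2.resize(P[90:210,180:330,::-1],None,fx=5,fy=5,interpolation=cv2.INTER_CUBIC))
cv2.imwrite("pics/s19b.png",cv2.resize(P[200:290,240:340,::-1],None,fx=6,fy=6,interpolation=cv2.INTER_CUBIC))
```

```text
(no output)
```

View pics/s19.png

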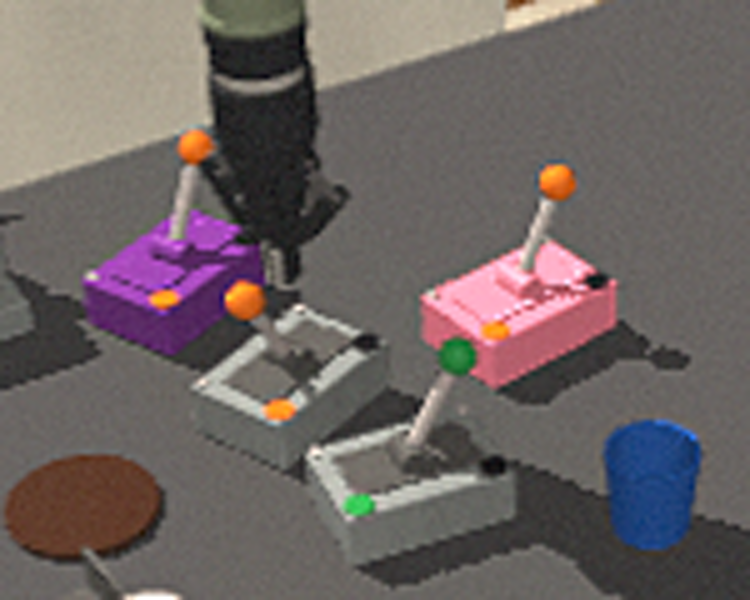

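View pics/s19b.png

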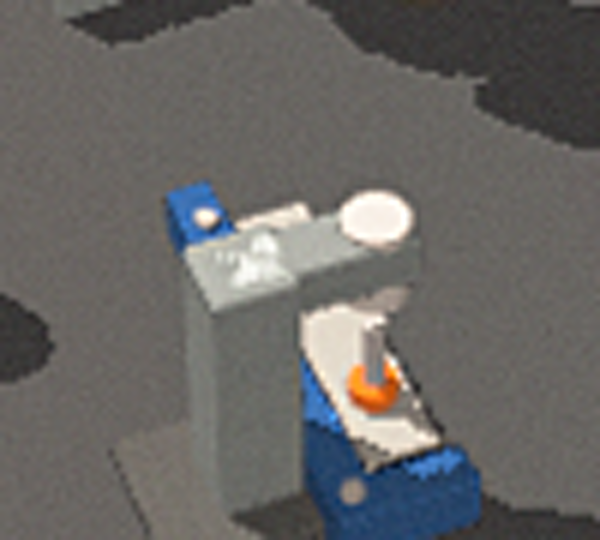

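The switch snapped over and the pad has come down. I'll back off and rise.

Emit:
drive_tool:
  linear:
    - [0, 0, -10]
    - [-20, 0, -20]
    - [-60, 0, -20]
    - [-100, 0, -20]
    - [-100, 0, -20]
    - [-100, 0, -20]
    - [-100, 0, -20]
    - [-100, 0, -20]
  yaw: [0, 0, 0, 0, 0, 0, 0, 0]
  grip: [-1, -1, -1, -1, -1, -1, -1, -1]

```text
time_s: 22.55
tcp_pos: [0.4962, -0.3901, 0.1831]
tool_rot: [0.695, -0.128, 0.69, 0.157]
contact_force: [-0.7, 0.9, -0.5]
finger_gap: -0.0001
```

Run:
```python
from fr import *
P,dd=env.camera("scene");np.savez("pics/scene20.npz",p=P,d=dd);front(P)
cv2.imwrite("pics/s20.png",cv2.resize(P[90:300,180:430,::-1],None,fx=2.8,fy=2.8,interpolation=cv2.INTER_CUBIC))
o1,d1=ray("scene",[(0,0)])
H,S,V=cv2.split(cv2.cvtColor(P,cv2.COLOR_RGB2HSV));C=cloud("scene",P,dd)
k,l,st,ce=cv2.connectedComponentsWithStats(((H>5)&(H<18)&(S>200)&(V>170)).astype(np.uint8))
for i in range(1,k):
    if st[i,4]>8: print(ce[i].round(1),np.median(C[l==i],0).round(3))
P,dd=env.camera("top");np.savez("pics/top20.npz",p=P,d=dd)
cv2.imwrite("pics/t20.png",cv2.resize(P[140:300,120:460,::-1],None,fx=2.3,fy=2.3,interpolation=cv2.INTER_CUBIC))
print(env.get_obs()["time_s"],env.get_obs()["contact_force"])
```

```text
front 545 [(310, 160), (313, 244), (315, 176), (318, 240), (319, 178), (322, 231), (323, 238), (326, 235), (327, 242), (330, 193), (331, 160), (334, 54), (335, 84), (338, 111), (339, 195), (342, 192), (343, 189)]
  front 551 [(311, 239), (312, 240), (315, 227), (316, 228), (319, 226), (321, 228), (324, 230), (328, 235), (329, 227), (332, 138), (333, 99), (336, 37), (337, 92), (340, 193), (341, 200), (344, 173)]
  front 557 [(309, 238), (310, 238), (313, 227), (314, 228), (317, 230), (318, 229), (321, 231), (322, 232), (325, 236), (326, 234), (329, 212), (330, 189), (333, 69), (334, 77), (338, 136), (341, 90), (342, 173)]
[218.8 119.6] [ 0.5   -0.559  0.128]
[291.2 126.2] [ 0.288 -0.359  0.129]
[228.8 149.9] [ 0.561 -0.348  0.13 ]
[278.8 155.9] [ 0.37  -0.318  0.046]
[235.5 171.5] [ 0.556 -0.319  0.046]
[302.1 265. ] [0.601 0.198 0.049]
22.65 [-0.20960934  0.38642253 -1.16197281]
```

View pics/s20.png

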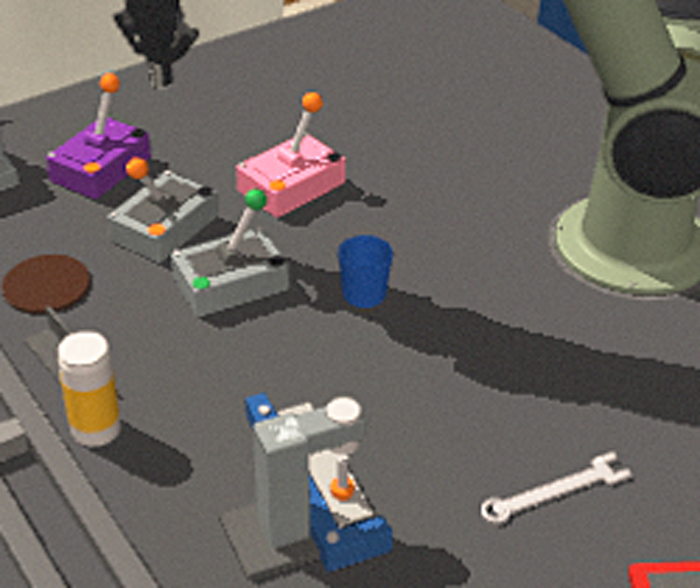

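View pics/t20.png

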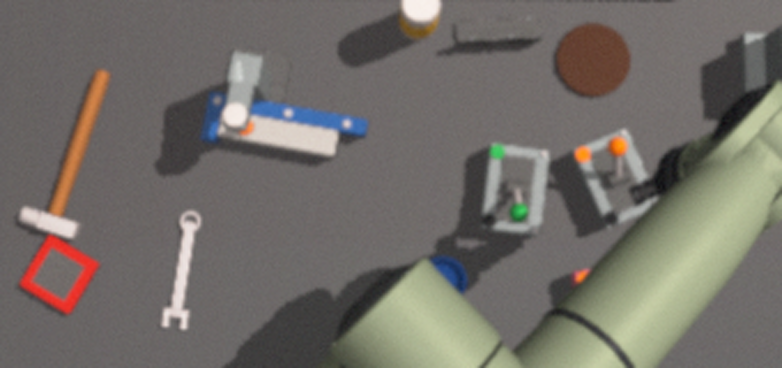

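The views show the orange knob moved about 81 mm to the on side and the green lever still off. The pad is down on the tube, the tube is still flush in the corner, and the other things are where they were. The arm is clear, so I'll hand in.

```bash
python3 -c "
from cell import env
print(env.hand_in())"
```

```text
the job is handed in; nothing more can be done
None
```

I handed the job in at about 22.7 s of the 59 s allowed. The hand-in reports no verdict, so these are my own checks.

**What I did:** I pushed the tube flat onto the fence with the open gripper, then pushed its end up to the stop with the closed fingers. I then flipped the orange switch on the grey box, and the pad came down on the tube.

**Last checks:**
- **Tube:** it is parallel to the fence within about 0.3° (0.005 rad), with no measurable gap at the fence. At the stop the push force rose to 11.6 N and the tube no longer moved. It had not shifted after the clamp closed.
- **Switches:** the orange knob moved from about (0.483, -0.392) to (0.561, -0.348), which is the full travel to on. In the last pictures the green switch is still off.
- **Pad:** it dropped from 66 to 49 mm by the depth image, which puts it on the tube. I had no way to measure its force.
- **Other things on the table:** those in view look unmoved by eye; I did not measure them. The arm was clear, with no contact force beyond noise.

**What went wrong or disagreed:**
- **Joint limit:** my first push ran joint 6 to its range end (3.141 rad by the reading). I redid it with the gripper turned half round.
- **Fingertips:** they sit about 25 mm (shut) to 36 mm (open) behind the reported TCP. Two pushes therefore passed over the tube without moving it.
- **Cameras:** they disagreed by up to about 9 mm along the fence. I relied on relative distances and contact force there.

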